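Refit the bottle stand's front board and stand the fallen bottle on it

ROBOT

A 7-joint arm with a two-finger parallel gripper is mounted at the origin on a cart in front of the work surface, level with it; the furniture and walls round the work are solid. World frame = base frame: x ahead of the robot, y to its left, z up, the work surface at z = 0. Lengths are in m, angles in rad, forces in N, time in s.
With the tool pointing down it reaches from about 0.425 to 0.925 m from the base axis. Payload 6.8 kg.
Tool frame: the origin (TCP) lies on the front face of the gripper's body, between the roots of the fingers; the fingertips stand 73 mm ahead of it and the grasp point (between the pads) lies 54 mm ahead of it (tcp_to_tips is the distance from the TCP to the fingertips, in m); z points along the fingers, x is the direction in which the jaws open and shut, and the axes are right-handed (so a half turn about z gives the same grasp; the last joint's range is limited). The gripper opens to 85 mm and grips with 20 to 120 N. Pads are 22 mm wide; open, the fingers measure 114 mm over their backs; the gripper's body (76 mm by 85 mm) begins 54 mm behind the grasp point. The pads swing forward as they close: fully open they stand 13 mm farther back than shut.
Start: joints at [-1.211, 0.477, 0.022, 1.555, -0.011, 1.109, -0.083], TCP at [0.304, 0.602, 0.304] pointing down, gripper open.
Joint ranges: [-2.96, 2.96], [-0.34, 2.1], [-1.41, 1.46], [0.24, 2.44], [-1.37, 4.51], [0.17, 1.92], [-2.96, 2.96]. Speed limits (rad/s): [2.39, 2.39, 3.14, 3.14, 3.14, 3.14, 3.14].

INTERFACE

Orientations are given as a unit quaternion [w, x, y, z].
In Python, from station import get_obs, read_camera, hand_in, look_for, silhouettes, tcp_to_tips gives the robot as it stands. The module is installed in compiled form; this text tells all that it offers.
- The arm moves only by the tool apply_moves, never from a script. Its argument "moves" is a list of rows, each a list of 3 entries, a list of its own where there are three numbers: the shift along the tool's x, y, z in units of 25 mm (1.0 is 25 mm), then the turn, a rotation vector about the tool's x, y, z in units of 10 degrees (1.0 is 10 degrees), then the gripper's target within -1 to 1 (fully open at 1, half-way at 0, shut at -1). In form: [[[dx, dy, dz], [rx, ry, rz], jaw], ...]. A call has 1 to 20 rows; each row is the pose to reach, as a shift and turn from the pose commanded when the call began, along the tool's axes at that moment; what a row does not reach only later rows make up. A row lasts 1/8 s, in which the tool goes at most 62.5 mm and 10.7 degrees, less where a joint would pass 70% of its speed; a pose out of reach is approached as far as the arm can. A call with a gripper value outside its range is refused whole. The fingers move at their own pace and stop on an object; "force" is the grip in N (left out, the last holds). Time passes only in rows, so rows that repeat a pose let the fingers close. It gives the time, the measured TCP pose, the force and the opening at its end, in the units of the state.
- get_obs(): the state, without advancing time (a new reading comes with each control period).
- read_camera(name): name is "scene" or "top" or "wrist"; returns a dict with "color" (420x560x3 uint8, red, green, blue), "mtx" (3x3 intrinsics, pixels), "eye" and "rotation" of the camera in the world; the wrist camera has in their place "hand_eye" (4x4, takes a point from camera to tool coordinates, whose origin is the TCP and whose axes are the tool frame's). Camera axes: x right, y up, looking along -z (the intrinsics and any distortion apply to the point x, -y, -z); pixel columns grow to the right and rows downward; lengths in m; the calibration is good to about 2 mm. A picture is of the moment at which its call begins: read the wrist's pose just before it. There is no depth.
- hand_in(): hands the job in, once; it reports no verdict.
Trained networks look in the newest picture that a camera, given by its name, has taken for a name from the list of things; names that differ only in an ending like _2 or _b are one class to them, and where a whole thing is asked for, a point or a joint stands for the part that bears it (a point fixed in the world has none). Each returns a list of dicts, best first, with "conf" (0 to 1); they miss things now and then, are a little off and sometimes report something else, mostly with a low value. They report only what shows in the picture. A call takes as long as a camera call.
- look_for(camera, query): "pixel" ([row, column] in pixels, amid what is visible of it).
- silhouettes(camera, query): "mask" (420x560 bool, what is visible of it) and "pixel" ([row, column] in pixels, amid what is visible of it).
The state is a dict: "t": time; "q": joint angles; "joint_vel": joint speeds; "joint_torque": joint torques, N m; "eef_pos": TCP position; "tool_rot": TCP orientation; "contact_force": force on the tool from outside, world axes, zero at the start; "torque": the same for the moment, N m; "gripper_width": opening from 0.0 (shut) to 1.0 (fully open).
Only numpy, scipy, OpenCV 4.12 (cv2) and the standard library are available. Lean on these libraries where they do the work, as an engineer would, in place of code of your own. Each camera call takes 0.05 s, during which the arm holds its last target.

TASK

The front board of the low bottle stand has been taken out. Take it by its rib, start its tongue at an angle into the groove of the stand's back board, then lower it flat under control, without letting it fall, so that it locks, lies flush with the back board and lines up with it at the ends. Then pick up the brown reagent bottle that has toppled over and stand it upright on the refitted board, on either side of the rib, leaving the other things undisturbed.

Things in the scene. Friction and masses are not known exactly. Their poses are not given: they have to be found in the camera images.
- stand: Low bottle stand, fixed, grey and aluminium, 209 x 200 mm, top 44 mm high. Origin on the worktop below the front edge of its back board, mid-width; x points from the open front to the back board, y along the groove, z up. Back board x=0 to 85 mm (a flat dish lies on it). Front rail x=-124 to -112 mm, top at height 30 mm. Between rail and ridge it is open but for side bars below height 22 mm.
- groove (a point): Middle of the lower front edge of the groove's upper lip: x=0, y=0, height 39.5 mm in the stand's frame, axes as the stand's. The lip is the back board's top skin, height 39.5 to 44 mm. Below it the groove goes back to x=+14 mm; its floor is at height 22 mm and runs forward to the ridge.
- ridge (a point): Middle of the top of the stand's ridge, which runs along y, x=-21.5 to -13.5 mm, top at height 30 mm. The front board, when locked, lies on ridge and front rail, with the bead under its tongued edge down behind the ridge (on the groove side).
- deck_board: Loose front board, grey, 120 (x) x 200 mm (y), about 0.3 kg, lying right way up. Origin at its plan centre, at the level of its lowest points; x points to the tongued long edge, z up. Plank z=4 to 18, x=-60 to 60 mm; batten below it at x=-45 to -37. Locked, its origin is at x=-62, y=0, z=26 mm in the stand's frame (2 mm play either way in x), x axes parallel, top flush with the back board.
- rib (a point): Middle of the top of the board's upright rib, to hold it by: 12 mm thick (y), 76 mm long (x=-38 to 38 mm), from the plank's top at z=18 to z=54 mm in the board's frame (this point: x=0, y=0, z=54 mm).
- tongue (a point): Middle of the tip of the tongue, on its upper edge: x=70, y=0, z=12 mm in the board's frame. The tongue spans x=60 to 70, z=6 to 12 mm over the full width. Locked, this point is 8 mm behind and 1.5 mm below the groove point.
- bead (a point): Middle of the locking bead under the tongued edge: a round bar of radius 4 mm about x=55, z=4 mm in the board's frame. The ridge bars a flat slide: enter with the other edge raised 15 to 20 degrees until the tongue's root (x=60, z=12) is 4 mm in front of the lip's edge at height 39.7 mm, then turn the board down about the root, which ends 2 mm in front at 38 mm.
- bottle: Brown glass reagent bottle with a fixed stopper, round, 52 mm diameter, 97 mm tall, about 0.13 kg, lying on its side on the worktop, stopper pointing roughly away from the robot. Origin at the centre of its base; z along its axis to the stopper. The body is full width up to about 60 mm from the base; the stopper is 30 mm wide, from 77 to 97 mm.
- petri: Flat glass dish, 95 mm across, 16 mm high, lying on the stand's back board; leave it alone. Origin at the centre of its underside, z up.
- beaker: Small glass beaker, upside down, 61 mm across, 69 mm high, on the worktop in front of the stand; leave it alone. Origin at the centre of its underside, z up.
- poly_bottle: White plastic bottle, 52 mm across, 100 mm high, standing left in front; leave it alone. Origin at the centre of its underside, z up.
- jar: White jar with a screw lid, 63 mm across, 98 mm high, standing behind the stand; leave it alone. Origin at the centre of its underside, z up.
- marker: Marker pen, 139 mm long, 16 mm thick, lying at the right; leave it alone. Origin at its middle on the underside, x along the pen.

How it is judged:
On the way, in this order (a step that is already met when the one before it is completed fails the run):
1. the tongue is under the groove's lip while the board is still at an angle (x of tongue in the frame of groove between 0.0015 and 0.013 m and z of tongue in the frame of groove between -0.02 and -0.001 m and y of tongue in the frame of groove between -0.012 and 0.012 m and angle between deck_board's own z axis and vertical above 0.12 rad), for 0.1 s.
2. the board lies flat and locked in the stand (x of tongue in the frame of groove between 0.0035 and 0.0125 m and z of tongue in the frame of groove between -0.004 and 0.0005 m and y of tongue in the frame of groove between -0.012 and 0.012 m and angle between deck_board's own z axis and vertical below 0.03 rad and angle between the x axis of deck_board and the x axis of stand, either way round below 0.05 rad), for 0.3 s.
At the end, for the whole second after the job is handed in: The board lies flat (0.03 rad), flush, its tongue 3.5 to 12.5 mm under the lip, ends lined up within 12 mm and in line within 0.05 rad; the bottle stands upright (0.06 rad) on the board, its base centre at least 15 mm in from the edges; both at rest (all of step 2 and angle between bottle's own z axis and vertical below 0.06 rad and x of bottle in the frame of deck_board between -0.045 and 0.045 m and y of bottle in the frame of deck_board between -0.085 and 0.085 m and z of bottle in the frame of deck_board between 0.014 and 0.022 m and linear speed of each of bottle, deck_board below 0.02 m/s); the robot touches nothing.
It fails at once if the board was let fall (it turned faster than 4 rad/s) (angular speed of deck_board above 4 rad/s).
It fails at once if another thing was moved by more than 30 mm (distance of any of petri, beaker, poly_bottle, jar, marker from where it was at the start of the episode above 0.03 m).
It also fails if it takes over 58 s, if anything falls off the work surface, if the arm or the gripper's body presses on something with over 40 N, if the wrist force passes 120 N, or if a joint passes its speed limit or range.

## Working session

There is one attempt and no reset: what is moved stays moved. The work goes in short steps, Python scripts to look and compute and a tool call to move; the robot and the scene stay as the last step left them, time stands still between calls to the robot, and variables do not carry over. Pictures are saved under pics/ and viewed, and the job is handed in when it is done.

Besides the shell and the picture viewer there is one more tool, called after ">>>" as name([rows], argument=value, ...), one row to a line, values as JSON. apply_moves: Moves the arm, as the interface text tells. Its arguments: {"type":"object","properties":{"moves":{"type":"array"},"force":{"type":"number"}},"required":["moves"]}

```bash
mkdir -p pics; cat > h.py <<'E'
import numpy as np, cv2
from station import *
from scipy.spatial.transform import Rotation as R
def snap(name,fn):
    o=get_obs(); c=read_camera(name); cv2.imwrite('pics/'+fn,c['color'][:,:,::-1]); return o,c
def Rq(q): return R.from_quat([q[1],q[2],q[3],q[0]])
def campose(c,o=None):
    if 'hand_eye' in c:
        T=np.eye(4);T[:3,:3]=Rq(o['tool_rot']).as_matrix();T[:3,3]=o['eef_pos'];M=T@np.array(c['hand_eye']);return M[:3,:3],M[:3,3]
    r=np.array(c['rotation']); 
    if r.shape!=(3,3): r=Rq(r).as_matrix()
    return r,np.array(c['eye'])
def ray(c,px,o=None):
    Rm,e=campose(c,o);K=np.array(c['mtx']);d=np.linalg.inv(K)@[px[1],px[0],1];d=np.array([d[0],-d[1],-d[2]]);return e,Rm@d
def onz(c,px,z,o=None):
    e,d=ray(c,px,o);return e+d*(z-e[2])/d[2]
def proj(c,P,o=None):
    Rm,e=campose(c,o);p=Rm.T@(np.array(P)-e);K=np.array(c['mtx']);u=K@[p[0],-p[1],-p[2]];return np.array([u[1]/u[2],u[0]/u[2]])
E
python3 - <<'E'
from h import *
for n in ['scene','top','wrist']:
    o,c=snap(n,n+'0.png')
    print(n,{k:np.round(v,3).tolist() for k,v in c.items() if k!='color'})
print(o)
E
```

```text
scene {'mtx': [[413.875, 0.0, 284.288], [0.0, 413.875, 209.455], [0.0, 0.0, 1.0]], 'eye': [0.174, -0.597, 0.717], 'rotation': [0.879, 0.382, -0.112, -0.264]}
top {'mtx': [[544.66, 0.0, 278.594], [0.0, 544.66, 201.026], [0.0, 0.0, 1.0]], 'eye': [0.339, -0.004, 1.438], 'rotation': [-0.697, -0.056, 0.059, 0.712]}
wrist {'mtx': [[307.411, 0.0, 279.645], [0.0, 307.411, 212.022], [0.0, 0.0, 1.0]], 'hand_eye': [[1.0, 0.0, -0.001, 0.001], [-0.0, -0.946, -0.323, -0.083], [-0.001, 0.323, -0.946, -0.071], [0.0, 0.0, 0.0, 1.0]]}
{'t': 0.1, 'q': array([-1.21109623,  0.47775593,  0.02235477,  1.55639071, -0.01147968,
        1.10929225, -0.08307058]), 'joint_vel': array([ 0.00062586, -0.00205874,  0.00015447, -0.0036734 ,  0.00127537,
       -0.00031906, -0.00122954]), 'joint_torque': array([ 4.34084664e-03, -5.97763324e+01,  1.61387768e+00, -2.81957370e+01,
        1.28976649e-02,  4.99266753e-03, -1.71952325e-05]), 'eef_pos': array([0.30419365, 0.60208856, 0.30298116]), 'tool_rot': array([ 5.12383362e-04,  8.51727803e-01,  5.23983790e-01, -6.89356712e-04]), 'contact_force': array([-1.05264661, -1.12589587,  0.08706804]), 'torque': array([ 0.06291923,  0.04928476, -0.04365579]), 'gripper_width': 0.9988920868176653}
```

View pics/scene0.png

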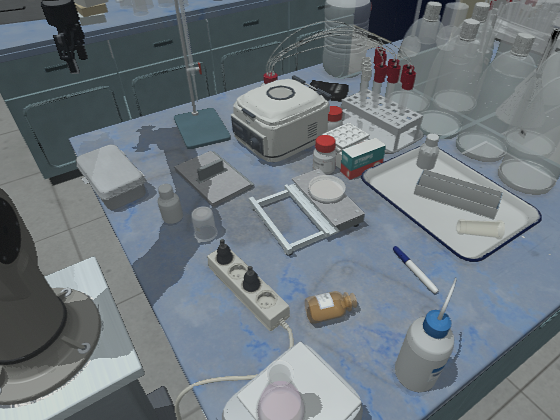

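View pics/top0.png

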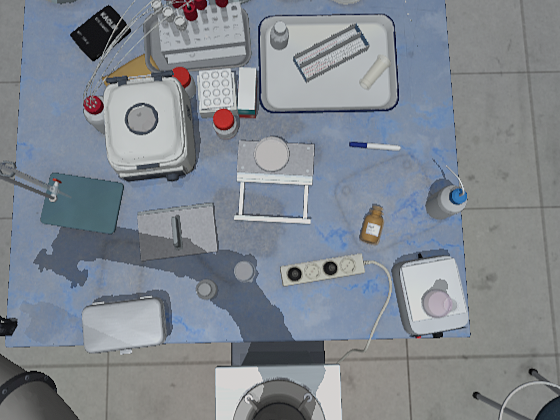

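```bash
python3 - <<'E'
from h import *
for n in ['top','scene']:
  c=read_camera(n)
  out=c['color'][:,:,::-1].copy()
  for q in ['stand','deck_board','rib','groove','ridge','tongue','bead','bottle','petri','beaker','poly_bottle','jar','marker']:
    r=look_for(n,q)[:2]
    print(n,q,[(np.round(x['pixel']).tolist(),round(x['conf'],2)) for x in r])
E
```

```text
top stand [([174.0, 281.0], 0.78)]
top deck_board []
top rib [([235.0, 177.0], 0.74)]
top groove [([172.0, 282.0], 0.58)]
top ridge [([176.0, 280.0], 0.89)]
top tongue [([231.0, 178.0], 0.74)]
top bead [([231.0, 177.0], 0.95)]
top bottle [([224.0, 372.0], 0.67)]
top petri [([156.0, 272.0], 0.62)]
top beaker [([271.0, 244.0], 0.62)]
top poly_bottle [([291.0, 206.0], 0.93)]
top jar [([123.0, 223.0], 0.57)]
top marker [([146.0, 375.0], 0.49)]
scene stand [([211.0, 312.0], 0.74), ([176.0, 214.0], 0.34)]
scene deck_board [([176.0, 213.0], 0.91), ([188.0, 325.0], 0.27)]
scene rib [([177.0, 215.0], 0.59)]
scene groove [([209.0, 311.0], 0.74), ([177.0, 213.0], 0.52)]
scene ridge [([209.0, 314.0], 0.84)]
scene tongue [([180.0, 212.0], 0.6)]
scene bead [([178.0, 211.0], 0.93)]
scene bottle [([302.0, 330.0], 0.64), ([154.0, 326.0], 0.18)]
scene petri [([186.0, 325.0], 0.64)]
scene beaker [([223.0, 205.0], 0.77)]
scene poly_bottle [([206.0, 169.0], 0.73)]
scene jar [([155.0, 326.0], 0.91), ([187.0, 326.0], 0.71)]
scene marker [([269.0, 418.0], 0.89), ([212.0, 310.0], 0.35)]
```

The top view shows the stand around (180,275), the board with its rib at (232,177), and the bottle at (224,372) with its stopper up in the image. I'll zoom in on the board and stand for corners.

```bash
python3 - <<'E'
import cv2,numpy as np
a=cv2.imread('pics/top0.png');
b=cv2.resize(a[195:270,125:230],None,fx=7.5,fy=7.5,interpolation=cv2.INTER_CUBIC);cv2.imwrite('pics/tb.png',b)
b=cv2.resize(a[130:230,225:325],None,fx=6,fy=6,interpolation=cv2.INTER_CUBIC);cv2.imwrite('pics/ts.png',b)
a=cv2.imread('pics/scene0.png');
b=cv2.resize(a[140:215,165:265],None,fx=8,fy=8,interpolation=cv2.INTER_CUBIC);cv2.imwrite('pics/sb.png',b)
E
```

```text
(no output)
```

View pics/tb.png

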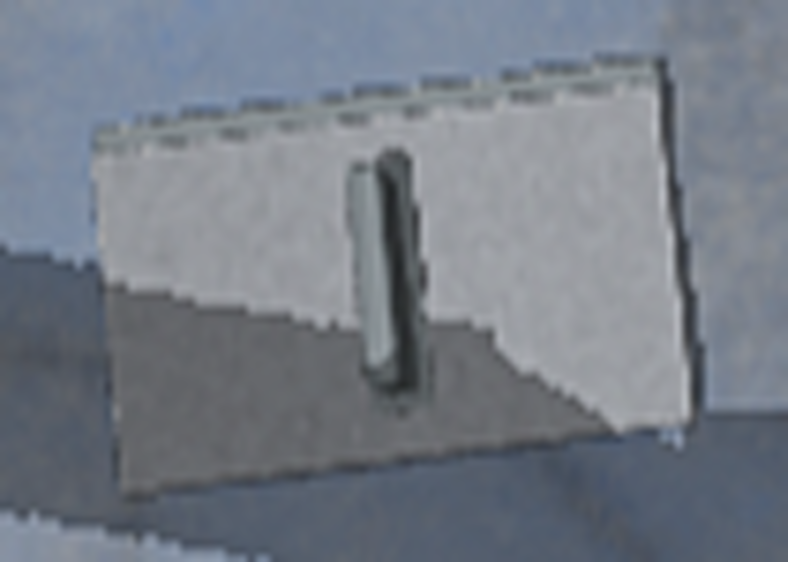

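View pics/ts.png

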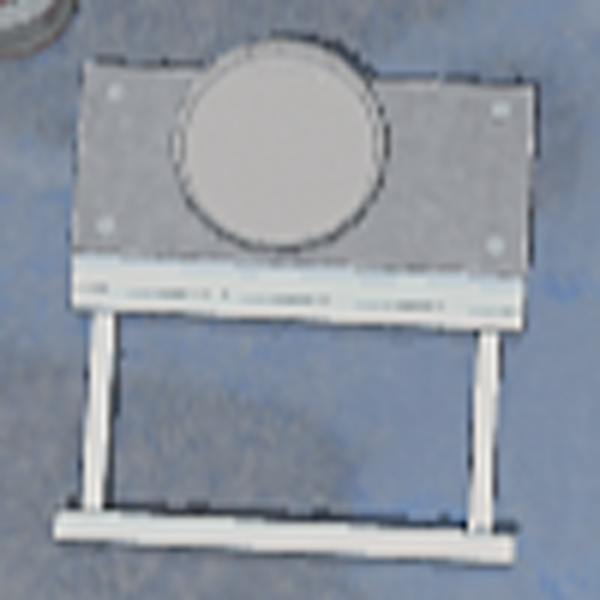

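View pics/sb.png

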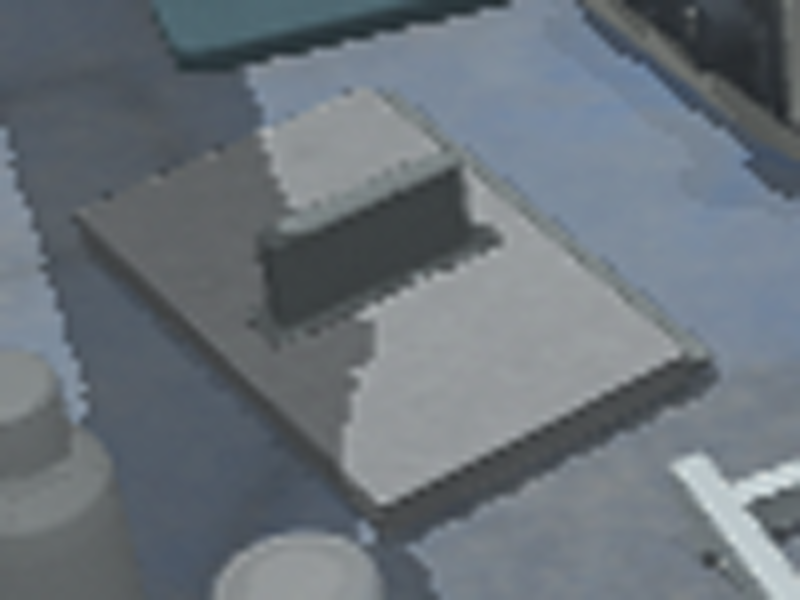

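```bash
cat > fit.py <<'E'
from h import *
from scipy.optimize import least_squares
def fit(obs,x0,zfix=None):
    # obs: list of (c,o,model pts, pixels[row,col])
    def f(p):
        Rz=R.from_euler('z',p[2]).as_matrix();r=[]
        for c,o,M,P in obs:
            for m,q in zip(M,P): r+=list(proj(c,Rz@np.array(m)+[p[0],p[1],0],o)-q)
        return r
    s=least_squares(f,x0,loss='soft_l1');return s.x,np.round(np.array(f(s.x)).reshape(-1,2),1)
E
python3 - <<'E'
from fit import *
c=read_camera('top');s=read_camera('scene')
def px(l,k,ox,oy): return [np.array([y/k+oy-.4,x/k+ox-.4]) for x,y in l]
B=[(.06,.1,.018),(.06,-.1,.018),(-.06,.1,.018),(-.06,-.1,.018)]
bp=px([(97,150),(658,88),(122,495),(690,425)],7.5,125,195)
print('board',fit([(c,None,B,bp)],[.5,.2,0]))
sB=[(-.06,.1,.018),(-.06,-.1,.018)]
sp=px([(75,215),(380,505)],8,165,140)
print('board2',fit([(c,None,B,bp),(s,None,sB,sp)],[.5,.2,0]))
S=[(.085,.1,.044),(.085,-.1,.044),(0,.1,.044),(0,-.1,.044),(-.124,.1,.03),(-.124,-.1,.03)]
tp=px([(85,62),(535,85),(72,255),(525,272),(53,540),(515,565)],6,225,130)
print('stand',fit([(c,None,S,tp)],[.6,0,0]))
for n,q,z in [('bottle',(224,372),.026),('beaker',(271,244),.069),('poly',(291,206),.1),('jar',(123,223),.098),('petri',(156,272),.06)]: print(n,onz(c,q,z))
print('b ends',onz(c,(240,369),.026),onz(c,(206,377),.015))
E
```

```text
board (array([0.49245779, 0.25459245, 0.09520445]), array([[ 0.2, -0.5],
       [-0.2,  0.4],
       [-0.2, -0.4],
       [ 0.2,  0.6]]))
board2 (array([0.49259486, 0.25461906, 0.09828068]), array([[ 0.3, -0.6],
       [-0.3,  0.3],
       [-0.2, -0.4],
       [-0. ,  0.6],
       [-0.5,  0. ],
       [ 0.6, -0.2]]))
stand (array([ 0.64042994, -0.00365533, -0.07096666]), array([[ 0.4, -0.5],
       [ 0.2,  0.1],
       [-0.4, -0.3],
       [ 0.6,  0.5],
       [-0.2,  0.2],
       [-0.6, -0.1]]))
bottle [ 0.50472756 -0.25571082  0.026     ]
beaker [0.38840157 0.07714334 0.069     ]
poly [0.34112179 0.16788319 0.1       ]
jar [0.76343333 0.12496185 0.098     ]
petri [0.68387585 0.00171362 0.06      ]
b ends [ 0.4630799 -0.2458717  0.026    ] [ 0.55362815 -0.27324301  0.015     ]
```

```bash
cat > plan.py <<'E'
from h import *
def toolR(yaw,tilt=0):
    # tool x along board y, tool z down; board yaw & tilt (front edge raised)
    Rb=R.from_euler('z',yaw)*R.from_euler('y',tilt)
    return Rb*R.from_matrix(np.array([[0,1,0],[1,0,0],[0,0,-1]]).T)
def rel(o,pos,Rt):
    Rc=Rq(o['tool_rot']);d=Rc.inv().apply(np.array(pos)-o['eef_pos'])/.025
    t=(Rc.inv()*Rt).as_rotvec()*180/np.pi/10
    return np.round(d,3).tolist(),np.round(t,3).tolist()
E
python3 - <<'E'
from plan import *
o=get_obs()
print(rel(o,[.4926,.2546,.2],toolR(.097)))
E
```

```text
([-9.026, 12.996, 4.156], [0.0, -0.0, -3.236])
```

>>> apply_moves([
  [[-1.5,2.2,0.7],[0,0,-0.54],1],
  [[-3,4.3,1.4],[0,0,-1.08],1],
  [[-4.5,6.5,2.1],[0,0,-1.6],1],
  [[-6,8.6,2.8],[0,0,-2.1],1],
  [[-7.5,10.8,3.4],[0,0,-2.7],1],
  [[-8.6,12.4,4],[0,0,-3.1],1],
  [[-9.03,13,4.16],[0,0,-3.24],1],
  [[-9.03,13,4.16],[0,0,-3.24],1],
  [[-9.03,13,4.16],[0,0,-3.24],1],
  [[-9.03,13,4.16],[0,0,-3.24],1],
])

```text
t: 2.9
eef_pos: [0.4921, 0.2562, 0.2003]
tool_rot: [-0.0, 0.671, 0.742, 0.001]
contact_force: [0.5, -0.6, -0.2]
gripper_width: 0.998
```

```bash
python3 - <<'E'
from plan import *
o,c=snap('wrist','w1.png'); print(o['t'],o['eef_pos'],o['joint_vel'].max(),o['contact_force'])
a=c['color'][:,:,::-1].copy()
for yaw,x,y in [(.097,.4926,.2546)]:
  for m in [(.038,.006,.054),(.038,-.006,.054),(-.038,.006,.054),(-.038,-.006,.054),(.06,.1,.018),(.06,-.1,.018),(-.06,.1,.018),(-.06,-.1,.018)]:
    p=proj(c,R.from_euler('z',yaw).apply(m)+[x,y,0],o);cv2.drawMarker(a,(int(p[1]),int(p[0])),(0,0,255),0,8)
cv2.imwrite('pics/w1a.png',a)
E
```

```text
2.9 [0.49210045 0.25621317 0.20028628] 0.004052390615251545 [ 0.52992994 -0.59545932 -0.22059856]
```

View pics/w1a.png

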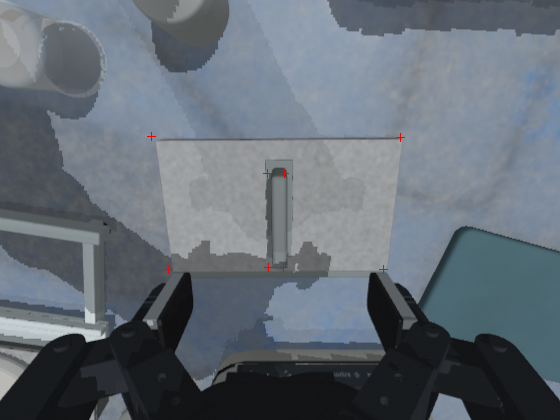

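The board matches my model to about 2 mm, with the rib centred between the jaws. I'll go down and grip it.

>>> apply_moves([
  [[0,0,1],[0,0,0],1],
  [[0,0,2],[0,0,0],0.6],
  [[0,0,3],[0,0,0],0.3],
  [[0,0,3.8],[0,0,0],0.1],
  [[0,0,4.1],[0,0,0],0],
  [[0,0,4.1],[0,0,0],-0.4],
  [[0,0,4.1],[0,0,0],-0.7],
  [[0,0,4.1],[0,0,0],-1],
  [[0,0,4.1],[0,0,0],-1],
  [[0,0,4.1],[0,0,0],-1],
  [[0,0,4.1],[0,0,0],-1],
  [[0,0,4.1],[0,0,0],-1],
], force=90)

```text
t: 4.45
eef_pos: [0.4931, 0.2551, 0.0985]
tool_rot: [0.0, 0.672, 0.741, 0.001]
contact_force: [-0.9, 1.1, 6.6]
gripper_width: 0.127
```

```bash
python3 - <<'E'
from plan import *
o,c=snap('wrist','w2.png'); print(o['t'],o['eef_pos'],o['gripper_width'],o['contact_force'])
E
```

```text
4.45 [0.49309283 0.25511216 0.0984567 ] 0.1268954709997066 [-0.91833999  1.12736186  6.61430799]
```

View pics/w2.png

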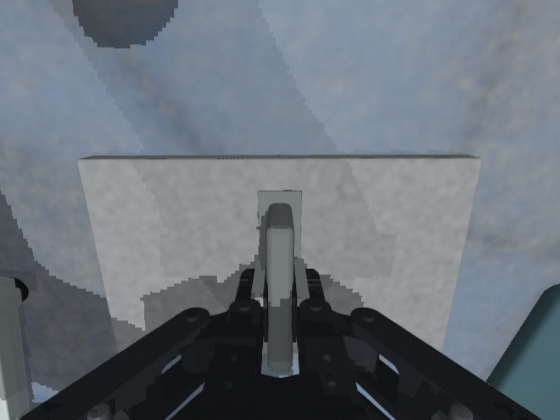

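>>> apply_moves([
  [[0,0,-0.3],[0,0,0],-1],
  [[0,0,-0.8],[0,0,0],-1],
  [[0,0,-1.6],[0,0,0],-1],
  [[0,0,-2.6],[0,0,0],-1],
  [[0,0,-3.6],[0,0,0],-1],
  [[0,0,-4.5],[0,0,0],-1],
  [[0,0,-4.8],[0,0,0],-1],
  [[0,0,-4.8],[0,0,0],-1],
  [[0,0,-4.8],[0,0,0],-1],
])

```text
t: 5.62
eef_pos: [0.4921, 0.2541, 0.2164]
tool_rot: [-0.0, 0.672, 0.741, -0.001]
contact_force: [-0.2, -0.2, -3.4]
gripper_width: 0.124
```

```bash
python3 - <<'E'
from plan import *
o,c=snap('wrist','w3.png'); print(o['t'],o['eef_pos'],o['gripper_width'],o['contact_force'],o['torque'])
E
```

```text
5.625 [0.49209185 0.25405351 0.21642689] 0.12394551607043945 [-0.16993765 -0.23434604 -3.36308067] [ 0.00119297 -0.01974456  0.01252313]
```

View pics/w3.png

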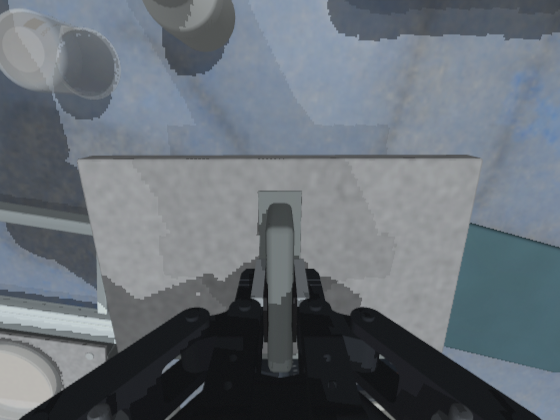

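```bash
python3 - <<'E'
from plan import *
from scipy.optimize import least_squares
o,c=snap('wrist','w3b.png')
# board in tool frame: board x= tool y, board y = tool x, z=-tool z
Rt=R.from_matrix(np.array([[0,1,0],[1,0,0],[0,0,-1]]).T)  # board->? columns
M=np.array([(-.06,.1,.018),(-.06,-.1,.018),(-.038,.004,.054),(-.038,-.004,.054)]);P=np.array([(157,479.5),(159,80),(205,290),(205,270)])
he=np.array(c['hand_eye']);K=np.array(c['mtx'])
B2T=np.array([[0,1,0],[1,0,0],[0,0,-1]])
def pr(m,p):
    t=B2T@(R.from_euler('zy',p[2:4]).as_matrix()@m)+[p[0],p[1],.0985]
    q=he[:3,:3].T@(t-he[:3,3]);u=K@[q[0],-q[1],-q[2]];return np.array([u[1]/u[2],u[0]/u[2]])
f=lambda p:np.concatenate([pr(m,p)-q for m,q in zip(M,P)])
s=least_squares(f,[0,0,0,0]);print(s.x,np.round(s.fun,1))
s=least_squares(lambda p:f([*p,0])[:4],[0,0,0]);print(s.x,np.round(f([*s.x,0]),1))
E
```

```text
[ 0.00135461  0.00132821  0.0049411  -0.12738769] [-5.  -4.6 -5.   4.7  3.4 -0.3  3.5  0.3]
[0.00128422 0.00129436 0.00501298] [ 0.9  4.1  0.9 -4.1 22.9 -0.3 23.  -0.1]
```

The rib top edge at row 228 and the front corners at (157,480) and (159,80) agree with an unslipped, level board. Next I'll cross-check the stand pose with the scene camera.

```bash
python3 - <<'E'
import cv2,numpy as np
from fit import *
s=read_camera('scene');a=s['color'][:,:,::-1].copy()
b=cv2.resize(a[155:260,240:375],None,fx=5.9,fy=5.7,interpolation=cv2.INTER_CUBIC)
S=[(.085,.1,.044),(.085,-.1,.044),(0,.1,.044),(0,-.1,.044),(-.124,.1,.03),(-.124,-.1,.03)]
for m in S:
    p=proj(s,R.from_euler('z',-.071).apply(m)+[.6404,-.0037,0]);print(p)
    cv2.drawMarker(b,(int((p[1]+.5-240)*5.9),int((p[0]+.5-155)*5.7)),(0,0,255),1,14)
cv2.imwrite('pics/ss.png',b)
E
```

```text
[168.03935771 318.91772468]
[213.07050866 364.94829291]
[177.93416113 291.27541852]
[225.7366086  335.03432234]
[197.62934067 248.41261696]
[249.99635436 287.80751633]
```

View pics/ss.png

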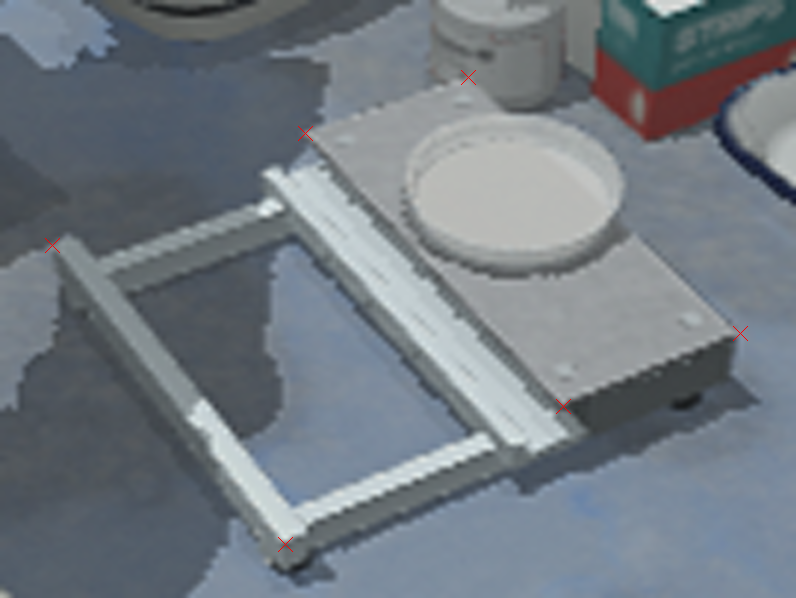

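```bash
cat >> plan.py <<'E'
ST=np.array([.6404,-.0037,0]);SY=-.071;BX=-.0012;BZ=.0985
def tgt(rx,rz,deg,dy=0,S=ST,yaw=SY):
    th=np.radians(deg);Rz=R.from_euler('z',yaw);Rb=Rz*R.from_euler('y',th)
    O=S+Rz.apply([rx/1000,dy/1000,rz/1000])-Rb.apply([.06,0,.012])
    return O+Rb.apply([BX,0,BZ]),toolR(yaw,th)
def where(o):
    Rt=Rq(o['tool_rot']);Rb=Rt*R.from_matrix(np.array([[0,1,0],[1,0,0],[0,0,-1]]).T).inv()
    root=o['eef_pos']-Rb.apply([BX,0,BZ])+Rb.apply([.06,0,.012])
    Rz=R.from_euler('z',SY);e=(Rz.inv()*Rb).as_euler('ZYX',degrees=True)
    return np.round(Rz.inv().apply(root-ST)*1000,1),np.round(e,2)
E
python3 - <<'E'
from plan import *
o=get_obs();print(where(o))
print(tgt(-30,120,19)[0],rel(o,*tgt(-30,120,19)))
E
```

```text
(array([-105.8,  257. ,  129.9]), array([ 9.67,  0.09, -0.04]))
[5.80846329e-01 5.35429933e-04 2.21712128e-01] ([-10.445, 2.535, -0.203], [1.887, 0.165, 0.957])
```

>>> apply_moves([
  [[-0.8,0.2,0],[0.15,0,0.08],-1],
  [[-2.4,0.6,-0.1],[0.4,0.05,0.2],-1],
  [[-4.2,1,-0.1],[0.7,0.06,0.4],-1],
  [[-6,1.4,-0.1],[1.1,0.1,0.55],-1],
  [[-7.8,1.9,-0.2],[1.4,0.12,0.7],-1],
  [[-9.4,2.3,-0.2],[1.7,0.15,0.85],-1],
  [[-10.2,2.5,-0.2],[1.89,0.16,0.95],-1],
  [[-10.45,2.54,-0.2],[1.89,0.165,0.957],-1],
  [[-10.45,2.54,-0.2],[1.89,0.165,0.957],-1],
  [[-10.45,2.54,-0.2],[1.89,0.165,0.957],-1],
  [[-10.45,2.54,-0.2],[1.89,0.165,0.957],-1],
])

```text
t: 7.15
eef_pos: [0.5811, 0.002, 0.2226]
tool_rot: [-0.121, 0.721, 0.673, -0.112]
contact_force: [0.0, -0.1, -3.9]
gripper_width: 0.123
```

```bash
python3 - <<'E'
from plan import *
o,c=snap('scene','s4.png');print(where(o),o['contact_force'],o['torque'],o['gripper_width'])
a=c['color'][:,:,::-1];cv2.imwrite('pics/s4z.png',cv2.resize(a[100:260,200:400],None,fx=3.7,fy=3.7,interpolation=cv2.INTER_CUBIC))
o,c=snap('top','t4.png');a=c['color'][:,:,::-1];cv2.imwrite('pics/t4z.png',cv2.resize(a[100:260,190:350],None,fx=3.7,fy=3.7,interpolation=cv2.INTER_CUBIC))
o=get_obs();print(rel(o,*tgt(-22,55,19)))
E
```

```text
(array([-29.7,   1.7, 120.9]), array([ 0.15, 18.93,  0.1 ])) [ 0.02730936 -0.06918921 -3.94122884] [-0.05533237 -0.61745634 -0.03036206] 0.12268019217614663
([-0.039, 1.147, 2.392], [0.007, -0.005, 0.009])
```

View pics/s4z.png

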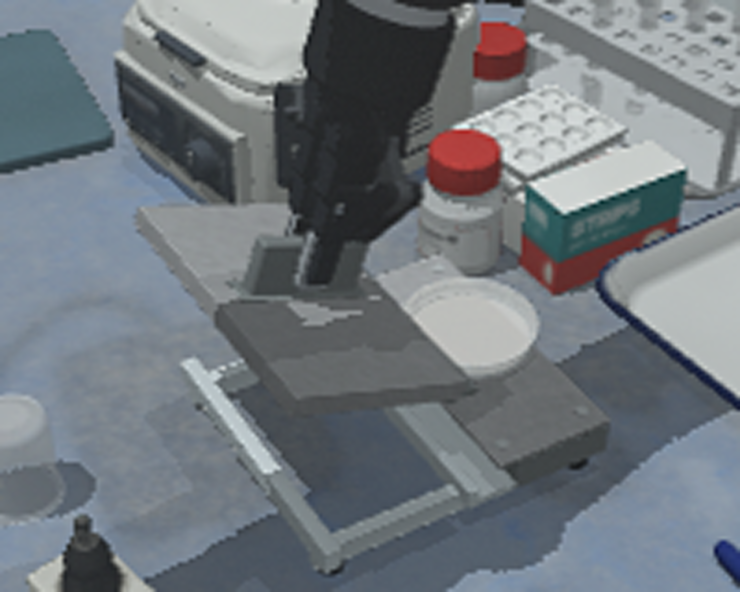

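View pics/t4z.png

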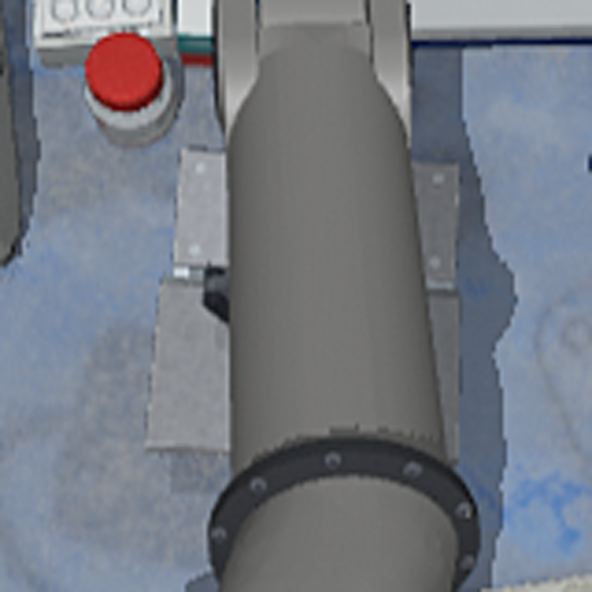

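```bash
cat >> plan.py <<'E'
def overlay(o,c,crop,k,fn):
    r0,r1,c0,c1=crop;b=cv2.resize(c['color'][r0:r1,c0:c1,::-1].copy(),None,fx=k,fy=k,interpolation=cv2.INTER_CUBIC)
    Rt=Rq(o['tool_rot']);Rb=Rt*R.from_matrix(np.array([[0,1,0],[1,0,0],[0,0,-1]]).T).inv()
    O=o['eef_pos']-Rb.apply([BX,0,BZ])
    Rz=R.from_euler('z',SY)
    for m in [(.06,.1,.018),(.06,-.1,.018),(-.06,.1,.018),(-.06,-.1,.018),(.07,.1,.012),(.07,-.1,.012),(-.06,-.1,.004)]:
        p=proj(c,O+Rb.apply(m));cv2.drawMarker(b,(int((p[1]+.5-c0)*k),int((p[0]+.5-r0)*k)),(0,0,255),1,12)
    for m in [(.085,.1,.044),(.085,-.1,.044),(0,.1,.044),(0,-.1,.044),(-.124,.1,.03),(-.124,-.1,.03)]:
        p=proj(c,ST+Rz.apply(m));cv2.drawMarker(b,(int((p[1]+.5-c0)*k),int((p[0]+.5-r0)*k)),(0,255,0),1,12)
    cv2.imwrite('pics/'+fn,b)
E
python3 - <<'E'
from plan import *
o,c=snap('scene','s5.png');overlay(o,c,(130,260,225,380),5,'s5z.png')
o,c=snap('top','t5.png');overlay(o,c,(130,230,220,330),5.5,'t5z.png')
E
```

```text
(no output)
```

View pics/s5z.png

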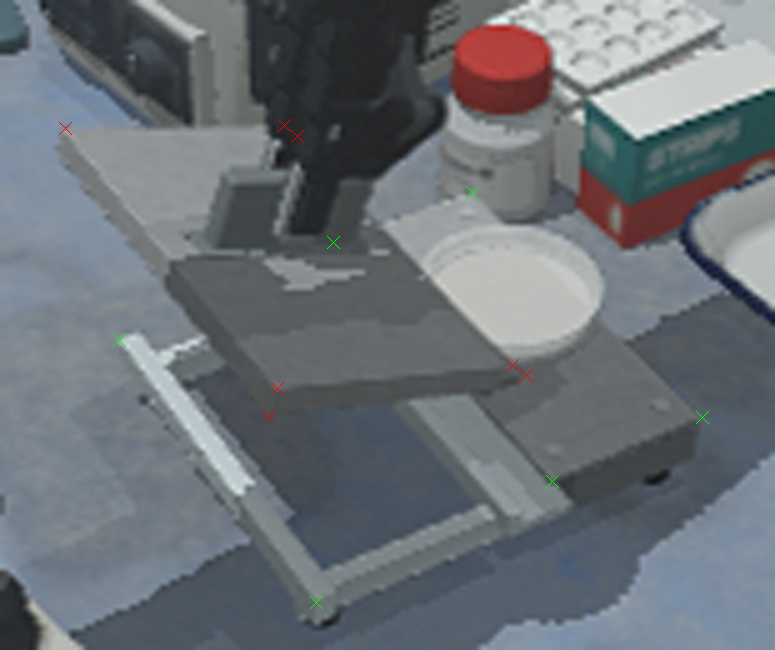

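View pics/t5z.png

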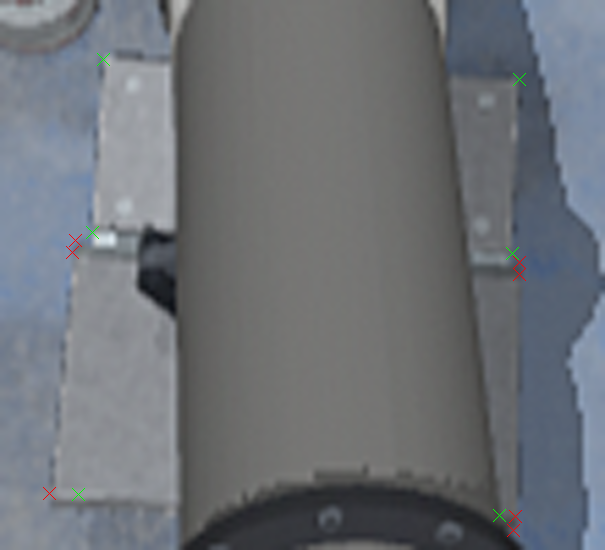

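The overlay agrees to about 1 px (about 2 mm), so I'll approach the groove.

>>> apply_moves([
  [[0,0.2,0.4],[0,0,0],-1],
  [[0,0.5,1.1],[0,0,0],-1],
  [[0,0.9,1.9],[0,0,0],-1],
  [[0,1.1,2.3],[0,0,0],-1],
  [[-0.04,1.15,2.39],[0,0,0],-1],
  [[-0.04,1.15,2.39],[0,0,0],-1],
  [[-0.04,1.15,2.39],[0,0,0],-1],
])

```text
t: 8.22
eef_pos: [0.5894, -0.0009, 0.1572]
tool_rot: [-0.12, 0.722, 0.672, -0.111]
contact_force: [0.7, 0.3, -3.6]
gripper_width: 0.123
```

```bash
python3 - <<'E'
from plan import *
o,c=snap('scene','s6.png');overlay(o,c,(150,260,235,375),5.5,'s6z.png')
o=get_obs();print(where(o),o['contact_force'],o['torque'],o['gripper_width'])
for a in [(-18,43,19),(-10,41.3,19),(-4,40,19)]: print(rel(o,*tgt(*a)))
E
```

```text
(array([-21.1,  -0.6,  55.6]), array([ 0.02, 18.87,  0.07])) [-0.38960645  0.05224546 -4.14526821] [-0.07625838 -0.6407385  -0.05249281] 0.12244288226598193
([0.03, 0.29, 0.431], [0.013, -0.006, 0.002])
([0.03, 0.614, 0.392], [0.013, -0.006, 0.002])
([0.03, 0.858, 0.364], [0.013, -0.006, 0.002])
```

View pics/s6z.png

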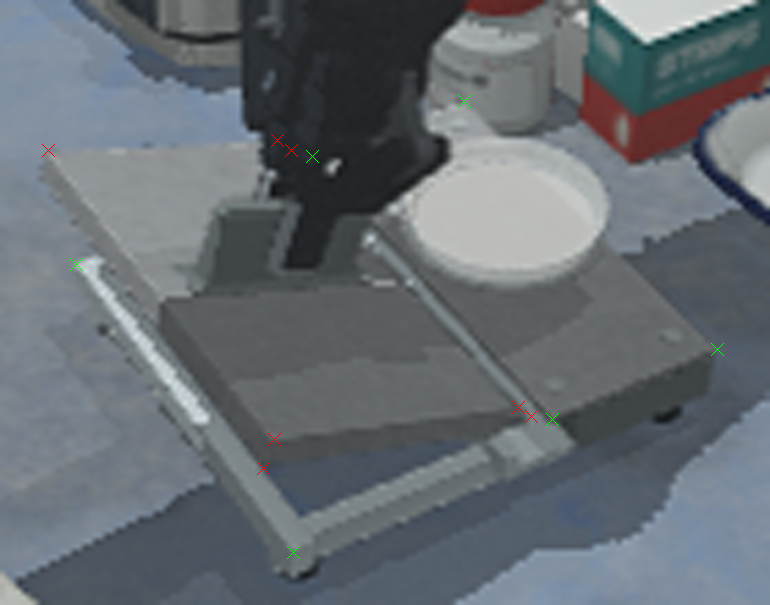

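>>> apply_moves([
  [[0,0.1,0.15],[0,0,0],-1],
  [[0.03,0.2,0.3],[0,0,0],-1],
  [[0.03,0.29,0.43],[0,0,0],-1],
  [[0.03,0.29,0.43],[0,0,0],-1],
  [[0.03,0.29,0.43],[0,0,0],-1],
])

```text
t: 8.9
eef_pos: [0.5925, -0.0004, 0.144]
tool_rot: [-0.121, 0.722, 0.672, -0.112]
contact_force: [-0.5, 0.1, -3.6]
gripper_width: 0.124
```

```bash
python3 - <<'E'
from plan import *
o=get_obs();print(where(o),o['contact_force'],o['torque'],o['gripper_width'])
for a in [(-18,43,19),(-10,41.3,19),(-4,40,19)]: print(rel(o,*tgt(*a)))
E
```

```text
(array([-18.3,  -0. ,  42.3]), array([1.000e-02, 1.895e+01, 5.000e-02])) [-0.51895901  0.06893733 -3.61186139] [-0.09697367 -0.67350824 -0.04427333] 0.12437811451565847
([0.004, 0.004, -0.031], [0.005, -0.005, 0.001])
([0.004, 0.329, -0.071], [0.005, -0.005, 0.001])
([0.004, 0.572, -0.1], [0.005, -0.005, 0.001])
```

>>> apply_moves([
  [[0,0.1,-0.04],[0,0,0],-1],
  [[0,0.2,-0.05],[0,0,0],-1],
  [[0,0.33,-0.07],[0,0,0],-1],
  [[0,0.33,-0.07],[0,0,0],-1],
  [[0,0.33,-0.07],[0,0,0],-1],
])

```text
t: 9.52
eef_pos: [0.6007, -0.0009, 0.1429]
tool_rot: [-0.121, 0.722, 0.672, -0.112]
contact_force: [-0.2, 0.0, -3.7]
gripper_width: 0.124
```

```bash
python3 - <<'E'
from plan import *
o,c=snap('scene','s7.png');overlay(o,c,(150,260,235,375),5.5,'s7z.png')
o=get_obs();print(where(o),o['contact_force'],o['torque'],o['gripper_width'])
for a in [(-10,41.3,19),(-4,40,19),(-3,39.7,19)]: print(rel(o,*tgt(*a)))
E
```

```text
(array([-10. ,   0. ,  41.3]), array([1.000e-02, 1.896e+01, 6.000e-02])) [-0.42564033  0.91634989 -2.89910517] [-0.04249433 -0.5839758  -0.03255603] 0.12221467339559712
([0.002, 0.003, -0.003], [0.004, -0.005, 0.001])
([0.002, 0.247, -0.031], [0.004, -0.005, 0.001])
([0.002, 0.289, -0.033], [0.004, -0.005, 0.001])
```

View pics/s7z.png

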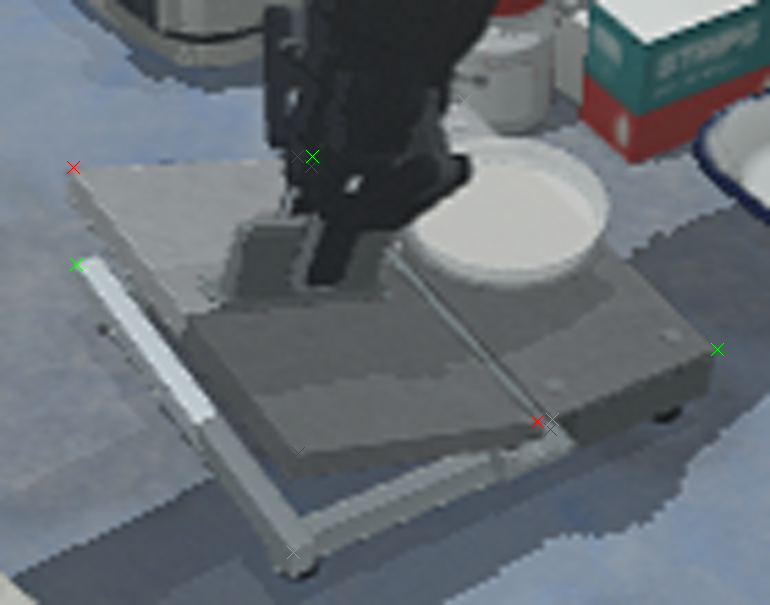

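>>> apply_moves([
  [[0,0.08,-0.01],[0,0,0],-1],
  [[0,0.16,-0.02],[0,0,0],-1],
  [[0,0.25,-0.03],[0,0,0],-1],
  [[0,0.25,-0.03],[0,0,0],-1],
  [[0,0.25,-0.03],[0,0,0],-1],
])

```text
t: 10.2
eef_pos: [0.6069, -0.0014, 0.1416]
tool_rot: [-0.121, 0.722, 0.672, -0.112]
contact_force: [-0.0, 0.1, -4.0]
gripper_width: 0.123
```

```bash
python3 - <<'E'
from plan import *
o=get_obs();print(where(o),o['contact_force'],o['torque'],o['gripper_width'])
for a in [(-4,40,19),(-2,39.7,19),(-4,39.7,19)]: print(rel(o,*tgt(*a)))
E
```

```text
(array([-3.8,  0. , 40. ]), array([ 0.02, 18.96,  0.05])) [-0.02259371  0.08015856 -3.95620544] [-0.07610891 -0.61623696  0.00626259] 0.12258697703120428
([0.003, -0.004, -0.001], [0.004, -0.005, 0.001])
([0.003, 0.075, -0.016], [0.004, -0.005, 0.001])
([0.003, -0.001, 0.01], [0.004, -0.005, 0.001])
```

>>> apply_moves([
  [[0,0.04,-0.013],[0,0,0],-1],
  [[0,0.075,-0.026],[0,0,0],-1],
  [[0,0.075,-0.026],[0,0,0],-1],
])

```text
t: 10.58
eef_pos: [0.609, -0.0015, 0.1417]
tool_rot: [-0.121, 0.722, 0.672, -0.112]
contact_force: [-0.6, -0.8, -3.3]
gripper_width: 0.123
```

```bash
python3 - <<'E'
from plan import *
o=get_obs();print(where(o),o['contact_force'],o['torque'],o['gripper_width'])
E
```

```text
(array([-1.7,  0. , 40. ]), array([ 0.02, 18.94,  0.06])) [-0.56967729 -0.8183064  -3.33743895] [-0.02018133 -0.61780042 -0.00129716] 0.12346291356821783
```

>>> apply_moves([
  [[0,0.04,-0.013],[0,0,0],-1],
  [[0,0.075,-0.026],[0,0,0],-1],
  [[0,0.075,-0.026],[0,0,0],-1],
])

```text
t: 10.95
eef_pos: [0.6105, -0.0015, 0.1416]
tool_rot: [-0.121, 0.722, 0.672, -0.112]
contact_force: [-2.3, 0.4, -3.7]
gripper_width: 0.129
```

```bash
python3 - <<'E'
from plan import *
o=get_obs();print(where(o),o['contact_force'],o['torque'],o['gripper_width'])
E
```

```text
(array([-0.3,  0.2, 39.9]), array([1.000e-02, 1.902e+01, 6.000e-02])) [-2.33236919  0.39368372 -3.65888123] [-0.00117864 -0.06103829 -0.12452806] 0.12875083826285152
```

```bash
cat >> plan.py <<'E'
ST=ST+R.from_euler('z',SY).apply([.001,0,0])
E
python3 - <<'E'
from plan import *
o=get_obs();print(where(o))
print(rel(o,*tgt(-4,39.9,19)))
for i,d in enumerate([16,13,10,7,4,2]):
    f=(19-d)/19; print(rel(o,*tgt(-4+2*f,39.9-1.7*f,d)))
E
```

```text
(array([-1.3,  0.2, 39.9]), array([1.000e-02, 1.902e+01, 6.000e-02]))
([-0.004, -0.139, 0.049], [-0.002, -0.006, 0.001])
([-0.004, -0.302, 0.188], [-0.302, -0.006, 0.001])
([-0.004, -0.457, 0.336], [-0.602, -0.006, 0.001])
([-0.004, -0.604, 0.492], [-0.902, -0.006, 0.0])
([-0.004, -0.743, 0.658], [-1.202, -0.006, 0.0])
([-0.005, -0.874, 0.831], [-1.502, -0.006, 0.0])
([-0.005, -0.956, 0.95], [-1.702, -0.006, 0.0])
```

>>> apply_moves([
  [[0,-0.15,0.05],[0,0,0],-1],
  [[0,-0.15,0.05],[0,0,0],-1],
  [[0,-0.23,0.12],[-0.15,0,0],-1],
  [[0,-0.31,0.19],[-0.3,0,0],-1],
  [[0,-0.39,0.26],[-0.45,0,0],-1],
  [[0,-0.47,0.34],[-0.6,0,0],-1],
  [[0,-0.54,0.41],[-0.75,0,0],-1],
  [[0,-0.61,0.49],[-0.9,0,0],-1],
  [[0,-0.61,0.49],[-0.9,0,0],-1],
  [[0,-0.61,0.49],[-0.9,0,0],-1],
])

```text
t: 12.2
eef_pos: [0.5926, -0.0004, 0.1351]
tool_rot: [-0.064, 0.729, 0.679, -0.059]
contact_force: [0.2, -0.1, -3.4]
gripper_width: 0.129
```

```bash
python3 - <<'E'
from plan import *
o,c=snap('scene','s8.png');overlay(o,c,(150,260,235,375),5.5,'s8z.png')
o=get_obs();print(where(o),o['contact_force'],o['torque'],o['gripper_width'])
for d in [10,7,4,2,0]:
    f=(19-d)/19; print(rel(o,*tgt(-4+2*f,39.9-1.7*f,d)))
E
```

```text
(array([-3.6,  0.1, 39.2]), array([0.01, 9.96, 0.05])) [ 0.59346281  0.37958288 -3.50081662] [-0.01762013 -0.41966397  0.0258486 ] 0.12102100336892117
([0.0, -0.015, 0.007], [0.004, -0.005, 0.001])
([0.0, -0.178, 0.149], [-0.296, -0.005, 0.001])
([-0.0, -0.335, 0.299], [-0.596, -0.005, 0.001])
([-0.0, -0.435, 0.404], [-0.796, -0.005, 0.001])
([-0.0, -0.531, 0.513], [-0.996, -0.005, 0.001])
```

View pics/s8z.png

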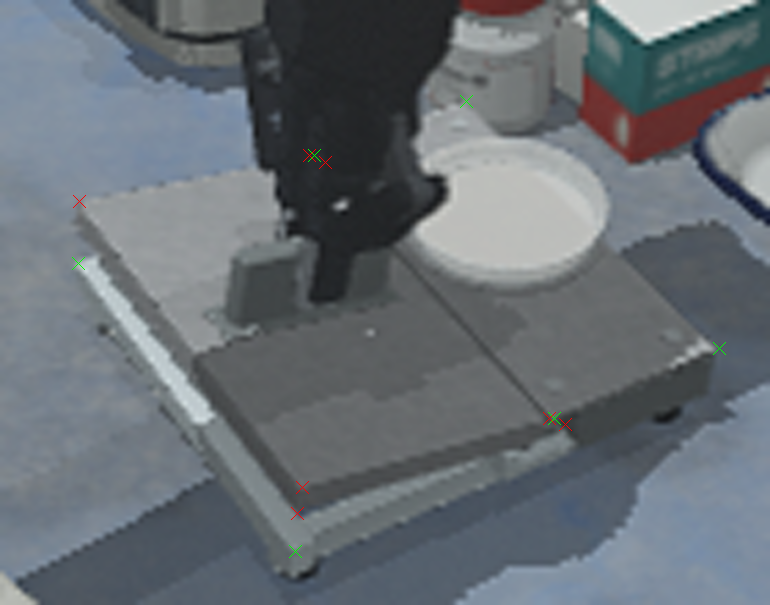

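The tongue sits under the lip with no side force, so I'll keep lowering.

>>> apply_moves([
  [[0,-0.1,0.08],[-0.15,0,0],-1],
  [[0,-0.18,0.15],[-0.3,0,0],-1],
  [[0,-0.26,0.22],[-0.45,0,0],-1],
  [[0,-0.34,0.3],[-0.6,0,0],-1],
  [[0,-0.39,0.35],[-0.7,0,0],-1],
  [[0,-0.43,0.4],[-0.8,0,0],-1],
  [[0,-0.43,0.4],[-0.8,0,0],-1],
  [[0,-0.43,0.4],[-0.8,0,0],-1],
])

```text
t: 13.25
eef_pos: [0.5804, 0.0006, 0.1271]
tool_rot: [-0.013, 0.732, 0.681, -0.011]
contact_force: [0.6, 0.2, -3.4]
gripper_width: 0.123
```

```bash
python3 - <<'E'
from plan import *
o=get_obs();print(where(o),o['contact_force'],o['torque'],o['gripper_width'])
for a in [(-2.2,38.3,1),(-2,38.0,0),(-2,37.5,0)]: print(rel(o,*tgt(*a)))
E
```

```text
(array([-3. ,  0.1, 38.5]), array([0.  , 1.96, 0.05])) [ 0.58144303  0.21869672 -3.43446552] [-0.00067435 -0.05952187 -0.00082927] 0.12336656429832618
([0.0, -0.066, 0.051], [-0.096, -0.005, 0.0])
([0.0, -0.117, 0.107], [-0.196, -0.005, -0.0])
([0.0, -0.117, 0.127], [-0.196, -0.005, -0.0])
```

>>> apply_moves([
  [[0,-0.06,0.05],[-0.1,0,0],-1],
  [[0,-0.11,0.1],[-0.2,0,0],-1],
  [[0,-0.11,0.11],[-0.2,0,0],-1],
  [[0,-0.11,0.11],[-0.2,0,0],-1],
  [[0,-0.11,0.11],[-0.2,0,0],-1],
])

```text
t: 13.88
eef_pos: [0.5773, 0.0008, 0.1245]
tool_rot: [-0.0, 0.732, 0.682, 0.0]
contact_force: [-1.8, 0.4, 0.3]
gripper_width: 0.125
```

```bash
python3 - <<'E'
from plan import *
o,c=snap('scene','s9.png');overlay(o,c,(150,260,235,375),5.5,'s9z.png')
o=get_obs();print(where(o),o['contact_force'],o['torque'],o['gripper_width'])
E
```

```text
(array([-3.1,  0.1, 38. ]), array([ 0.  , -0.02,  0.05])) [-3.22078467  0.54411298 -0.11611778] [-0.01614233  0.39535987 -0.01044848] 0.12600577054356008
```

View pics/s9z.png

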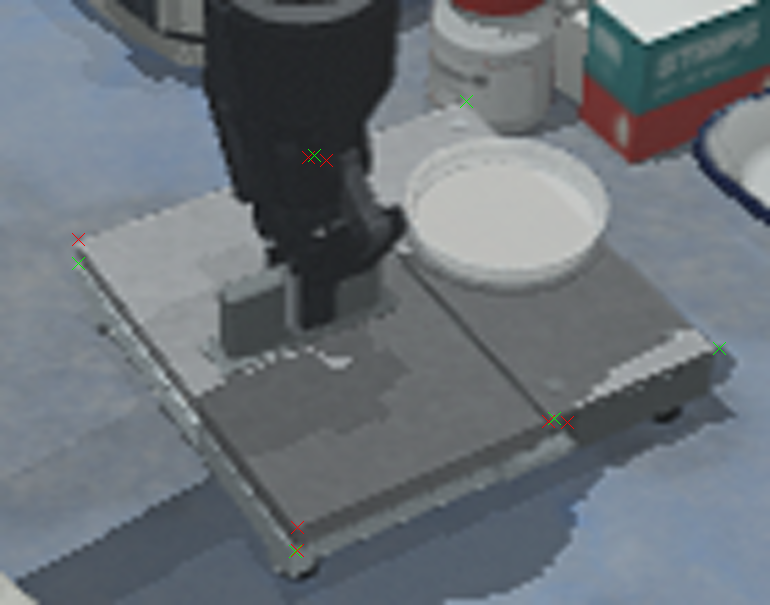

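>>> apply_moves([
  [[0,0,0.03],[0,0,0],-1],
  [[0,0,0.05],[0,0,0],-1],
  [[0,0,0.05],[0,0,0],-1],
])

```text
t: 14.3
eef_pos: [0.5773, 0.0008, 0.1245]
tool_rot: [-0.0, 0.732, 0.682, 0.001]
contact_force: [-7.3, 1.3, 13.5]
gripper_width: 0.122
```

```bash
python3 - <<'E'
from plan import *
o=get_obs();print(where(o),o['contact_force'],o['torque'],o['gripper_width'])
o,c=snap('wrist','w9.png')
E
```

```text
(array([-3.1,  0.1, 38. ]), array([-0.01, -0.03,  0.07])) [-7.32595662  1.27768973 13.50235703] [-0.02223681  1.39109632  0.00350007] 0.1222332575570637
```

View pics/w9.png

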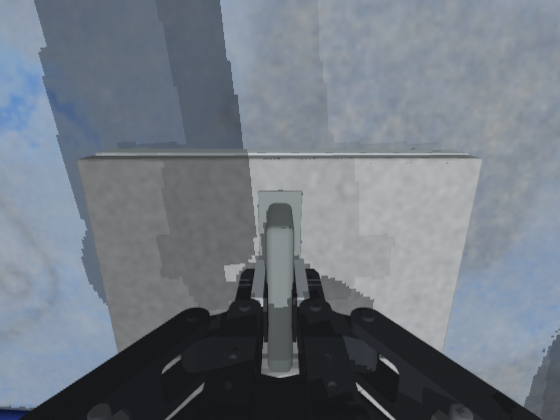

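The board's weight is fully on the supports, and its height (38.0 mm at the root) and angle (0°) match the locked state. I'll relieve the press, then release and rise.

>>> apply_moves([
  [[0,-0.05,-0.05],[0,0,0],-1],
  [[0,-0.05,-0.05],[0,0,0],-0.7],
  [[0,-0.05,-0.05],[0,0,0],-0.4],
  [[0,-0.05,-0.05],[0,0,0],0],
  [[0,-0.05,-0.05],[0,0,0],0],
  [[0,-0.05,-0.05],[0,0,0],0],
  [[0,0,-0.6],[0,0,0],0],
  [[0,0,-1.6],[0,0,0],0],
  [[0,0,-3],[0,0,0],0],
  [[0,0,-5],[0,0,0],0.5],
  [[0,0,-5],[0,0,0],1],
], force=90)

```text
t: 15.72
eef_pos: [0.5798, 0.0006, 0.2534]
tool_rot: [0.003, 0.732, 0.681, 0.004]
contact_force: [0.4, -1.1, -0.1]
gripper_width: 0.902
```

```bash
python3 - <<'E'
from plan import *
o,c=snap('scene','s10.png');overlay(o,c,(150,260,235,375),5.5,'s10z.png')
o=get_obs();print(o['t'],o['eef_pos'],o['contact_force'],o['gripper_width'])
o,c=snap('wrist','w10.png')
t=read_camera('top');cv2.imwrite('pics/bz.png',cv2.resize(t['color'][190:260,340:410,::-1],None,fx=8,fy=8,interpolation=cv2.INTER_CUBIC))
E
```

```text
15.775 [0.57845562 0.00061043 0.25096904] [-0.80505039  0.35960584  0.35235004] 0.979145069307446
```

View pics/w10.png

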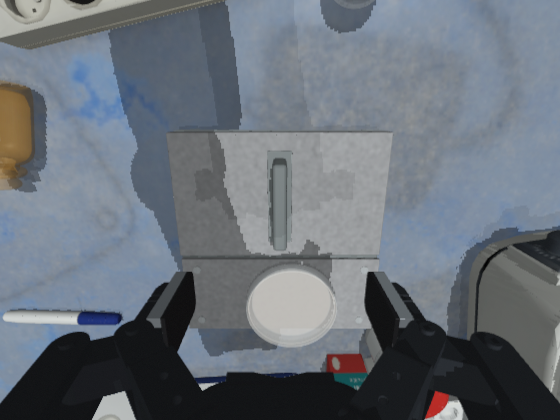

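View pics/bz.png

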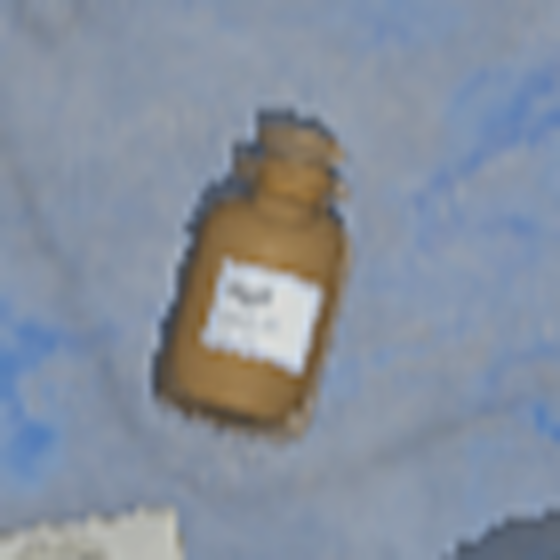

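View pics/s10z.png

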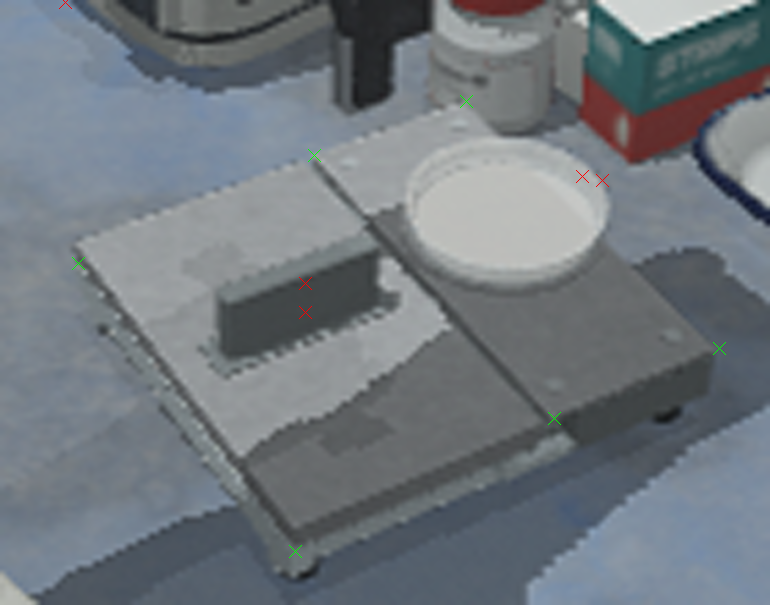

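The pictures show the board locked: flush, ends lined up, only a thin gap at the joint. Next is the bottle, so I'll move above it and look with the wrist camera.

```bash
python3 - <<'E'
from plan import *
o=get_obs();print(np.round(o['q'],3),rel(o,[.495,-.252,.25],toolR(-.29)))
E
```

```text
[-0.205  0.377  0.122  1.858 -0.058  0.91   1.443] ([-10.314, -2.551, -0.087], [0.002, -0.006, 1.255])
```

>>> apply_moves([
  [[-1.5,-0.4,0],[0,0,0.2],1],
  [[-3.5,-0.8,0],[0,0,0.4],1],
  [[-5.5,-1.3,0],[0,0,0.7],1],
  [[-7.5,-1.8,0],[0,0,0.9],1],
  [[-9.3,-2.3,0],[0,0,1.1],1],
  [[-10.2,-2.5,0],[0,0,1.25],1],
  [[-10.3,-2.55,0],[0,0,1.25],1],
  [[-10.3,-2.55,0],[0,0,1.25],1],
])

```text
t: 16.88
eef_pos: [0.4961, -0.2499, 0.2474]
tool_rot: [-0.001, 0.801, 0.599, 0.001]
contact_force: [0.6, 0.5, 0.2]
gripper_width: 1.0
```

```bash
python3 - <<'E'
from plan import *
o,c=snap('wrist','w11.png');print(o['t'],o['eef_pos'],np.round(o['q'],3))
s=silhouettes('wrist','bottle');print([(x['conf'],x['pixel'],x['mask'].sum()) for x in s])
m=s[0]['mask'].astype(np.uint8);a=c['color'][:,:,::-1].copy()
cs,_=cv2.findContours(m,0,1);cv2.drawContours(a,cs,-1,(0,0,255),1)
np.save('mask.npy',m)
cv2.imwrite('pics/w11m.png',a)
E
```

```text
16.875 [ 0.4961062  -0.24988168  0.24738618] [ 0.152  0.349  0.253  1.915 -0.113  0.892  1.745]
[(0.97, [194.7, 273.8], np.int64(4612))]
```

View pics/w11m.png

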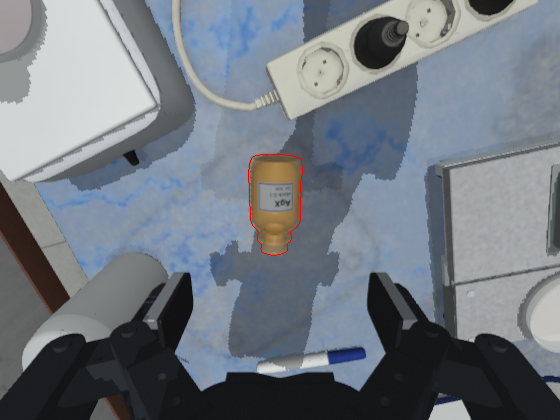

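```bash
cat > bfit.py <<'E'
from plan import *
from scipy.optimize import minimize
prof=[(0,.024),(.003,.026),(.058,.026),(.066,.021),(.072,.0125),(.077,.0125),(.077,.015),(.097,.015)]
def mask_of(c,o,p,z=.026,kk=4):
    yaw=p[2];ax=np.array([np.cos(yaw),np.sin(yaw),0]);n=np.array([-np.sin(yaw),np.cos(yaw),0]);b=np.array([p[0],p[1],z])
    m=np.zeros((420*kk,560*kk),np.uint8);t=np.linspace(0,2*np.pi,40)
    ring=[np.array([proj(c,b+ax*s+r*(np.cos(a)*n+np.array([0,0,np.sin(a)])),o)[::-1] for a in t]) for s,r in prof]
    for r0,r1 in zip(ring[:-1],ring[1:]):
        h=cv2.convexHull(np.round(((np.vstack([r0,r1])+.5)*kk)).astype(np.int32));cv2.fillConvexPoly(m,h,1)
    return cv2.resize(m.astype(np.float32),(560,420),interpolation=cv2.INTER_AREA)
E
python3 - <<'E'
from bfit import *
o=get_obs();c=read_camera('wrist');m=np.load('mask.npy')
f=lambda p:np.abs(mask_of(c,o,p)-m).sum()
for obs in [(c,o,m)]:
    r=minimize(f,[.463,-.246,-.29],method='Nelder-Mead',options=dict(initial_simplex=[[.463,-.246,-.29],[.468,-.246,-.29],[.463,-.25,-.29],[.463,-.246,-.22]],xatol=1e-4,maxiter=120));print(r.x,r.fun)
t=read_camera('top');s=silhouettes('top','bottle');print([x['conf'] for x in s])
if s:
    mt=s[0]['mask'];print(mt.sum(), s[0]['pixel']);g=lambda p:np.abs(mask_of(t,None,p)-mt).sum()
    r=minimize(g,r.x,method='Nelder-Mead',options=dict(initial_simplex=[[.463,-.246,-.29],[.468,-.246,-.29],[.463,-.25,-.29],[.463,-.246,-.22]],xatol=1e-4,maxiter=120));print(r.x,r.fun)
E
```

```text
[ 0.4588986  -0.24146386 -0.30274553] 286.5625
[0.67, 0.18]
424 [230.0, 368.2]
[ 0.45284586 -0.24501042 -0.1455995 ] 252.25
```

```bash
cat >> plan.py <<'E'
def gr(s,z,tilt,back=0,b=(.461,-.243),yaw=-.30,depth=.051):
    g=np.array([b[0]+s*np.cos(yaw),b[1]+s*np.sin(yaw),z]);Rt=toolR(yaw,np.radians(tilt))
    return g-Rt.apply([0,0,1])*(depth+back),Rt
E
python3 - <<'E'
from plan import *
o=get_obs();c=read_camera('top')
print('marker',onz(c,(146,350),.01),onz(c,(148,400),.01))
T=gr(.087,.029,45,.09);print(T[0],rel(o,*T)); print(gr(.087,.029,45)[0])
E
```

```text
marker [ 0.71985664 -0.20942108  0.01      ] [ 0.71155945 -0.34433814  0.01      ]
[ 0.63936329 -0.29817423  0.12870206] ([-0.217, 6.038, 4.767], [4.503, 0.021, 0.075])
[ 0.57856604 -0.27936744  0.06506245]
```

>>> apply_moves([
  [[0,1.2,0.4],[0.6,0,0],1],
  [[-0.1,2.4,1],[1.2,0,0],0.8],
  [[-0.1,3.6,1.8],[1.9,0,0],0.6],
  [[-0.2,4.6,2.8],[2.6,0,0.02],0.3],
  [[-0.2,5.4,3.7],[3.4,0,0.05],0.3],
  [[-0.2,5.9,4.5],[4.2,0,0.07],0.3],
  [[-0.22,6.04,4.77],[4.5,0.02,0.075],0.3],
  [[-0.22,6.04,4.77],[4.5,0.02,0.075],0.3],
  [[-0.22,6.04,4.77],[4.5,0.02,0.075],0.3],
  [[-0.22,6.04,4.77],[4.5,0.02,0.075],0.3],
])

```text
t: 18.42
eef_pos: [0.6389, -0.3, 0.1305]
tool_rot: [-0.307, 0.745, 0.548, -0.226]
contact_force: [-0.3, -0.4, 0.4]
gripper_width: 0.652
```

```bash
python3 - <<'E'
from plan import *
o,c=snap('wrist','w12.png');print(o['t'],o['eef_pos'],np.round(o['q'],3),o['gripper_width'])
print(rel(o,*gr(.087,.029,45,.09)),rel(o,*gr(.087,.029,45)))
s=silhouettes('wrist','bottle');print([(x['conf'],x['pixel'],x['mask'].sum()) for x in s]);np.save('mask2.npy',s[0]['mask'])
from bfit import *
m=s[0]['mask'];f=lambda p:np.abs(mask_of(c,o,p)-m).sum();z=[.461,-.243,-.3]
r=minimize(f,z,method='Nelder-Mead',options=dict(initial_simplex=[z,[.465,-.243,-.3],[.461,-.239,-.3],[.461,-.243,-.25]],xatol=1e-4,maxiter=120));print(r.x,r.fun,f(z))
a=c['color'][:,:,::-1].copy()
for p,col in [(r.x,(0,0,255)),(z,(0,255,0))]:
    cs,_=cv2.findContours((mask_of(c,o,p)>.5).astype(np.uint8),0,1);cv2.drawContours(a,cs,-1,col,1)
cv2.imwrite('pics/w12m.png',a)
E
```

```text
18.425 [ 0.63894604 -0.29998767  0.13050869] [ 0.221  1.08   0.262  1.05  -0.136  1.813  1.732] 0.6520833723670467
([0.074, 0.047, 0.055], [0.02, -0.006, -0.012]) ([0.07, 0.034, 3.655], [0.02, -0.006, -0.012])
[(0.9, [173.5, 279.5], np.int64(6806))]
[ 0.45916049 -0.2419397  -0.29970922] 414.125 559.875
```

View pics/w12m.png

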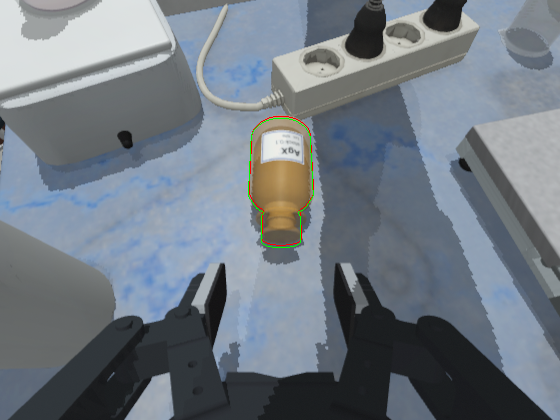

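```bash
python3 - <<'E'
from plan import *
o=get_obs();b=(.4592,-.242)
for k in (.04,.0): print(rel(o,*gr(.086,.029,45,k,b=b)))
E
```

```text
([0.088, -0.051, 2.129], [0.016, -0.007, -0.012])
([0.086, -0.055, 3.729], [0.016, -0.007, -0.012])
```

>>> apply_moves([
  [[0.05,-0.03,0.7],[0,0,0],0.3],
  [[0.09,-0.05,1.5],[0,0,0],0.3],
  [[0.09,-0.05,2.3],[0,0,0],0.3],
  [[0.09,-0.05,3],[0,0,0],0.3],
  [[0.09,-0.05,3.5],[0,0,0],0.3],
  [[0.09,-0.05,3.73],[0,0,0],0.3],
  [[0.09,-0.05,3.73],[0,0,0],0.3],
  [[0.09,-0.05,3.73],[0,0,0],0.3],
])

```text
t: 19.52
eef_pos: [0.5762, -0.2781, 0.0641]
tool_rot: [-0.307, 0.745, 0.548, -0.227]
contact_force: [0.8, 0.3, -0.1]
gripper_width: 0.65
```

```bash
python3 - <<'E'
from plan import *
o,c=snap('wrist','w13.png');print(o['t'],o['eef_pos'],np.round(o['q'],3),o['gripper_width'],o['contact_force'])
print(rel(o,*gr(.086,.029,45,0,b=(.4592,-.242))))
E
```

```text
19.525 [ 0.57617147 -0.27813487  0.0640557 ] [ 0.206  1.054  0.246  1.287 -0.131  1.605  1.736] 0.6504857994597776 [ 0.75206254  0.29246373 -0.11512804]
([-0.002, -0.039, -0.018], [0.011, -0.006, -0.012])
```

View pics/w13.png

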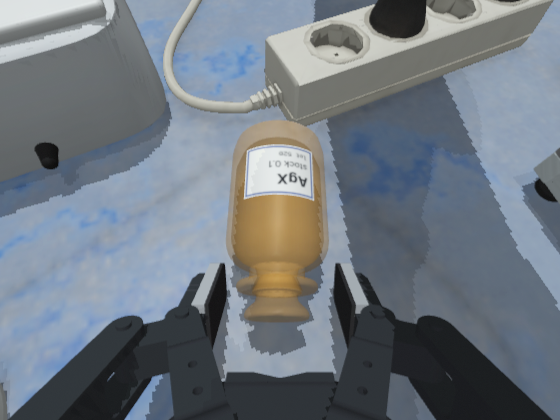

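The stopper is centred between the pads (columns about 241–318 against the jaw centre at 280). Closing gently.

>>> apply_moves([
  [[0,0,0],[0,0,0],0],
  [[0,0,0],[0,0,0],-0.2],
  [[0,0,0],[0,0,0],-0.4],
  [[0,0,0],[0,0,0],-0.6],
  [[0,0,0],[0,0,0],-0.8],
  [[0,0,0],[0,0,0],-0.8],
  [[0,0,0],[0,0,0],-0.8],
], force=50)

```text
t: 20.45
eef_pos: [0.5762, -0.2782, 0.0644]
tool_rot: [-0.307, 0.745, 0.548, -0.227]
contact_force: [2.5, -0.0, 4.7]
gripper_width: 0.491
```

```bash
python3 - <<'E'
from plan import *
o,c=snap('wrist','w14.png');print(o['t'],o['eef_pos'],o['gripper_width'],o['contact_force'])
E
```

```text
20.45 [ 0.57624361 -0.27821101  0.06437281] 0.49069622302085747 [ 2.49309678 -0.04728064  4.67348378]
```

View pics/w14.png

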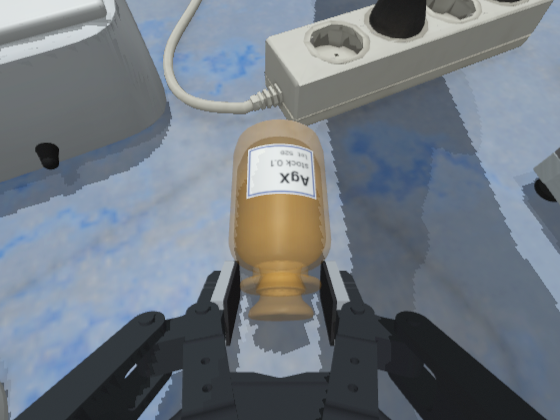

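The opening of about 41 mm means the pads met the shoulder rather than the stopper. I'll reopen, shift 10 mm toward the stopper end, and grip again.

>>> apply_moves([
  [[0,0,0],[0,0,0],0.1],
  [[0,0,0],[0,0,0],0.3],
  [[0,0,0],[0,0,0],0.3],
  [[0,0.14,-0.14],[0,0,0],0.3],
  [[0,0.28,-0.28],[0,0,0],0.3],
  [[0,0.28,-0.28],[0,0,0],0.3],
  [[0,0.28,-0.28],[0,0,0],0.3],
])

```text
t: 21.38
eef_pos: [0.585, -0.2809, 0.0635]
tool_rot: [-0.308, 0.744, 0.547, -0.227]
contact_force: [0.9, -0.8, 0.5]
gripper_width: 0.65
```

```bash
python3 - <<'E'
from bfit import *
o,c=snap('wrist','w15.png');print(o['t'],o['eef_pos'],o['gripper_width'],o['contact_force'])
s=silhouettes('wrist','bottle');print([(x['conf'],x['pixel'],x['mask'].sum()) for x in s])
m=s[0]['mask'];f=lambda p:np.abs(mask_of(c,o,p)-m).sum();z=[.4592,-.242,-.3]
r=minimize(f,z,method='Nelder-Mead',options=dict(initial_simplex=[z,[.465,-.242,-.3],[.459,-.239,-.3],[.459,-.242,-.25]],xatol=1e-4,maxiter=120));print(r.x,r.fun,f(z))
a=c['color'][:,:,::-1].copy()
for p,col in [(r.x,(0,0,255))]:
    cs,_=cv2.findContours((mask_of(c,o,p)>.5).astype(np.uint8),0,1);cv2.drawContours(a,cs,-1,col,1)
cv2.imwrite('pics/w15m.png',a)
# current grasp s, lateral
g=o['eef_pos']+Rq(o['tool_rot']).apply([0,0,.051]);d=g[:2]-r.x[:2];y=r.x[2];print('s,lat,z',d@[np.cos(y),np.sin(y)],d@[-np.sin(y),np.cos(y)],g[2])
E
```

```text
21.375 [ 0.5850278  -0.28091265  0.06351734] 0.6495908493803397 [ 0.91823753 -0.75551286  0.473143  ]
[(0.97, [197.6, 278.1], np.int64(15842)), (0.42, [138.6, 555.4], np.int64(138))]
[ 0.45862232 -0.24181172 -0.28537721] 1141.3125 1310.5625
s,lat,z 0.09626159501378778 -0.0013461038584473197 0.027436415593980003
```

View pics/w15m.png

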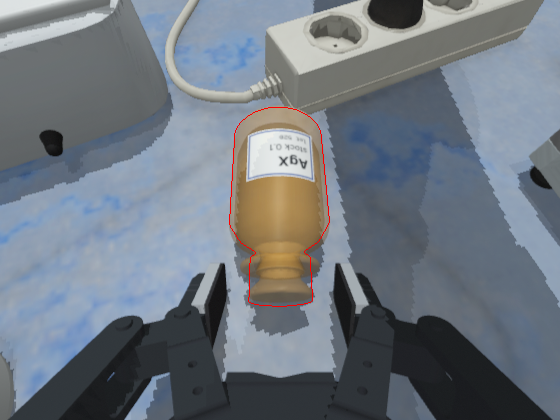

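>>> apply_moves([
  [[0,0,0],[0,0,0],0],
  [[0,0,0],[0,0,0],-0.2],
  [[0,0,0],[0,0,0],-0.4],
  [[0,0,0],[0,0,0],-0.6],
  [[0,0,0],[0,0,0],-0.8],
  [[0,0,0],[0,0,0],-0.8],
  [[0,0,0],[0,0,0],-0.8],
], force=60)

```text
t: 22.35
eef_pos: [0.5853, -0.281, 0.0638]
tool_rot: [-0.308, 0.744, 0.548, -0.227]
contact_force: [2.7, -1.2, 4.8]
gripper_width: 0.417
```

```bash
python3 - <<'E'
from plan import *
o,c=snap('wrist','w16.png');print(o['t'],o['eef_pos'],o['gripper_width'],o['contact_force'])
E
```

```text
22.35 [ 0.58525089 -0.28097127  0.0638375 ] 0.4165103686648019 [ 2.74993552 -1.225636    4.78407818]
```

View pics/w16.png

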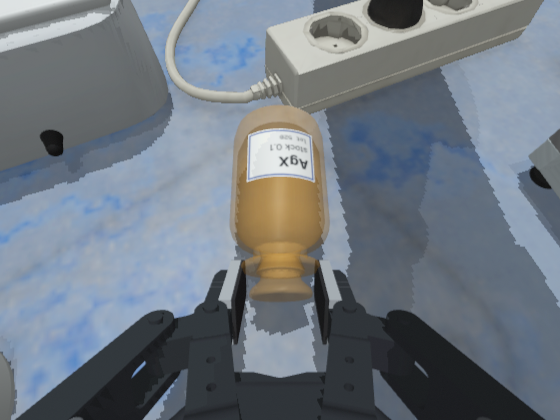

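The opening of about 35 mm shows the pad corners are on the neck ring. I'll open again and draw back 9 mm along the tool so the pads meet only the stopper.

>>> apply_moves([
  [[0,0,0],[0,0,0],0],
  [[0,0,0],[0,0,0],0.1],
  [[0,0,-0.2],[0,0,0],0.1],
  [[0,0,-0.36],[0,0,0],0.1],
  [[0,0,-0.36],[0,0,0],0.1],
  [[0,0,-0.36],[0,0,0],-0.2],
  [[0,0,-0.36],[0,0,0],-0.4],
  [[0,0,-0.36],[0,0,0],-0.6],
  [[0,0,-0.36],[0,0,0],-0.8],
  [[0,0,-0.36],[0,0,0],-0.8],
  [[0,0,-0.36],[0,0,0],-0.8],
], force=60)

```text
t: 23.78
eef_pos: [0.5912, -0.2829, 0.0701]
tool_rot: [-0.308, 0.744, 0.547, -0.227]
contact_force: [0.9, -1.4, 1.4]
gripper_width: 0.3
```

```bash
python3 - <<'E'
from plan import *
o,c=snap('wrist','w17.png');print(o['t'],o['eef_pos'],o['gripper_width'],o['contact_force'])
E
```

```text
23.775 [ 0.5911949  -0.28286232  0.07010698] 0.2999280763863942 [ 0.94902627 -1.4282334   1.37113348]
```

View pics/w17.png

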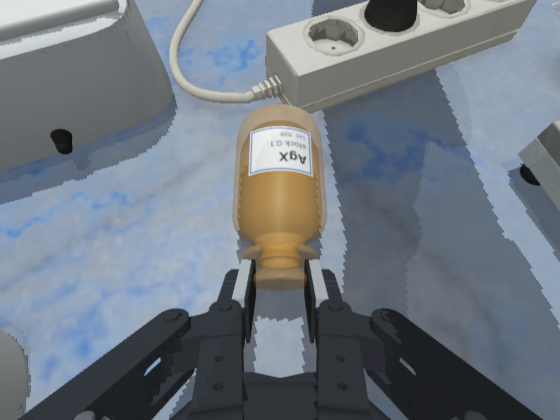

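>>> apply_moves([
  [[0,-0.1,-0.1],[0,0,0],-0.8],
  [[0,-0.25,-0.25],[0,0,0],-0.8],
  [[0,-0.5,-0.5],[0,0,0],-0.8],
  [[0,-0.9,-0.9],[0,0,0],-0.8],
  [[0,-1.4,-1.4],[0,0,0],-0.8],
  [[0,-2,-2],[0,0,0],-0.8],
  [[0,-2.5,-2.5],[0,0,0],-0.8],
  [[0,-2.5,-2.5],[0,0,0],-0.8],
  [[0,-2.5,-2.5],[0,0,0],-0.8],
], force=80)

```text
t: 24.95
eef_pos: [0.5909, -0.2825, 0.158]
tool_rot: [-0.308, 0.744, 0.547, -0.227]
contact_force: [0.4, 0.4, -0.7]
gripper_width: 0.285
```

```bash
python3 - <<'E'
from plan import *
o,c=snap('wrist','w18.png');print(o['t'],o['eef_pos'],o['gripper_width'],o['contact_force'],np.round(o['q'],3))
o,c=snap('scene','s18.png');a=c['color'][:,:,::-1];cv2.imwrite('pics/s18z.png',cv2.resize(a[200:400,220:480],None,fx=3,fy=3,interpolation=cv2.INTER_CUBIC))
E
```

```text
24.95 [ 0.59091484 -0.28252303  0.15799305] 0.285059565786182 [ 0.39670827  0.41147492 -0.70928268] [ 0.201  0.964  0.264  1.234 -0.118  1.75   1.738]
```

View pics/w18.png

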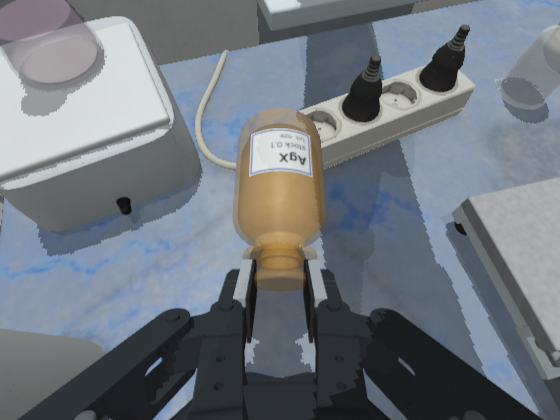

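View pics/s18z.png

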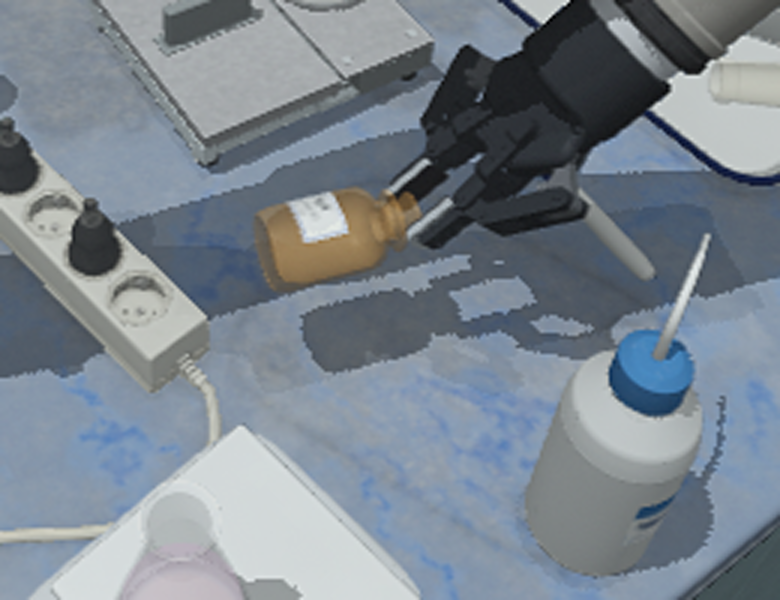

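```bash
cat > bp.py <<'E'
from plan import *
Pg=np.array([.5912,-.2829,.0701]);Rg=Rq(np.array([-.308,.744,.547,-.227])/np.linalg.norm([-.308,.744,.547,-.227]))
b0=np.array([.4588,-.2419,.026]);y0=-.297
Bg=R.from_euler('z',y0)*R.from_euler('y',np.pi/2)
Rtb=Rg.inv()*Bg; ptb=Rg.inv().apply(b0-Pg)   # bottle in tool
BC=ST+R.from_euler('z',SY).apply([-.063,-.050,0])
def btgt(xy,z,yaw2,fix=R.identity()):
    Rb=R.from_euler('z',yaw2);Rt=Rb*(Rtb).inv();return np.array([*xy,z])-Rt.apply(ptb),Rt
def bpose(o):
    Rt=Rq(o['tool_rot']);return o['eef_pos']+Rt.apply(ptb),(Rt*Rtb).as_matrix()[:,2]
E
python3 - <<'E'
from bp import *
o=get_obs();print(bpose(o),BC, ptb, Rg.as_matrix()[:,2])
T=btgt(BC[:2],.134,-.1);print(T[0],T[1].as_matrix()[:,2],rel(o,*T))
E
```

```text
(array([ 0.45828117, -0.24141955,  0.11342039]), array([ 9.56287444e-01, -2.92427450e-01, -7.14760020e-04])) [ 0.57500919 -0.04917573  0.        ] [-0.00026986 -0.06679671  0.12920409] [-0.67531012  0.21014715 -0.7069614 ]
[ 0.53108381 -0.04522851  0.27260213] [ 0.70376051 -0.06727974 -0.70724436] ([8.346, -6.867, 0.354], [-8.968, 0.037, -1.282])
```

```bash
python3 - <<'E'
from bp import *
o=get_obs();T=btgt(BC[:2],.134,-.1);Rc=Rq(o['tool_rot']);rv=(Rc.inv()*T[1]).as_rotvec()
n=14
for i in range(1,n+1):
    f=i/n; fp=3*f*f-2*f**3
    p=o['eef_pos']*(1-fp)+T[0]*fp+[0,0,.06*np.sin(np.pi*f)]
    d=Rc.inv().apply(p-o['eef_pos'])/.025
    print(np.round(d,2).tolist(),np.round(rv*fp*180/np.pi/10,2).tolist(), np.round(p,3), np.round((p+(Rc*R.from_rotvec(rv*fp)).apply(ptb)),3))
E
```

```text
[0.12, -0.48, -0.37] [-0.13, 0.0, -0.02] [ 0.59  -0.279  0.172] [ 0.458 -0.238  0.125]
[0.46, -1.12, -0.72] [-0.5, 0.0, -0.07] [ 0.587 -0.269  0.19 ] [ 0.459 -0.23   0.134]
[0.98, -1.87, -1.02] [-1.06, 0.0, -0.15] [ 0.584 -0.254  0.208] [ 0.461 -0.218  0.14 ]
[1.65, -2.69, -1.26] [-1.78, 0.01, -0.25] [ 0.579 -0.235  0.227] [ 0.465 -0.202  0.143]
[2.43, -3.53, -1.42] [-2.61, 0.01, -0.37] [ 0.573 -0.213  0.245] [ 0.472 -0.184  0.144]
[3.28, -4.36, -1.51] [-3.53, 0.01, -0.5] [ 0.567 -0.189  0.261] [ 0.483 -0.165  0.145]
[4.17, -5.13, -1.52] [-4.48, 0.02, -0.64] [ 0.561 -0.164  0.275] [ 0.496 -0.145  0.146]
[5.06, -5.82, -1.44] [-5.44, 0.02, -0.78] [ 0.555 -0.139  0.286] [ 0.512 -0.125  0.147]
[5.91, -6.4, -1.28] [-6.35, 0.03, -0.91] [ 0.548 -0.114  0.293] [ 0.528 -0.106  0.149]
[6.69, -6.83, -1.04] [-7.19, 0.03, -1.03] [ 0.543 -0.092  0.297] [ 0.543 -0.088  0.151]
[7.36, -7.12, -0.75] [-7.91, 0.03, -1.13] [ 0.538 -0.073  0.296] [ 0.556 -0.073  0.152]
[7.88, -7.22, -0.4] [-8.47, 0.03, -1.21] [ 0.534 -0.058  0.292] [ 0.566 -0.06   0.15 ]
[8.22, -7.14, -0.03] [-8.84, 0.04, -1.26] [ 0.532 -0.049  0.284] [ 0.573 -0.052  0.145]
[8.35, -6.87, 0.35] [-8.97, 0.04, -1.28] [ 0.531 -0.045  0.273] [ 0.575 -0.049  0.134]
```

>>> apply_moves([
  [[0.12,-0.48,-0.37],[-0.13,0,-0.02],-0.8],
  [[0.46,-1.12,-0.72],[-0.5,0,-0.07],-0.8],
  [[0.98,-1.87,-1.02],[-1.06,0,-0.15],-0.8],
  [[1.65,-2.69,-1.26],[-1.78,0,-0.25],-0.8],
  [[2.43,-3.53,-1.42],[-2.6,0,-0.37],-0.8],
  [[3.28,-4.36,-1.5],[-3.5,0,-0.5],-0.8],
  [[4.17,-5.13,-1.5],[-4.48,0,-0.64],-0.8],
  [[5.06,-5.82,-1.44],[-5.44,0,-0.78],-0.8],
  [[5.91,-6.4,-1.28],[-6.35,0,-0.91],-0.8],
  [[6.69,-6.83,-1.04],[-7.2,0,-1.03],-0.8],
  [[7.36,-7.12,-0.75],[-7.9,0,-1.13],-0.8],
  [[7.88,-7.2,-0.4],[-8.47,0,-1.2],-0.8],
  [[8.2,-7.14,0],[-8.84,0.04,-1.26],-0.8],
  [[8.35,-6.87,0.35],[-8.97,0.04,-1.28],-0.8],
  [[8.35,-6.87,0.35],[-8.97,0.04,-1.28],-0.8],
  [[8.35,-6.87,0.35],[-8.97,0.04,-1.28],-0.8],
  [[8.35,-6.87,0.35],[-8.97,0.04,-1.28],-0.8],
])

```text
t: 27.18
eef_pos: [0.5324, -0.0634, 0.2783]
tool_rot: [0.289, 0.697, 0.614, 0.232]
contact_force: [-0.4, -0.5, -1.1]
gripper_width: 0.282
```

```bash
python3 - <<'E'
from bp import *
o,c=snap('wrist','w19.png');print(o['t'],o['eef_pos'],o['gripper_width'],o['contact_force'],np.round(o['q'],3));print(bpose(o))
print(rel(o,*btgt(BC[:2],.134,-.1)))
o,c=snap('scene','s19.png');a=c['color'][:,:,::-1];cv2.imwrite('pics/s19z.png',cv2.resize(a[90:270,220:420],None,fx=3.3,fy=3.3,interpolation=cv2.INTER_CUBIC))
E
```

```text
27.175 [ 0.53237243 -0.06335116  0.27827468] 0.2818903872278726 [-0.41282525 -0.48382438 -1.11474758] [ 0.129  0.111 -0.22   2.336  1.804  0.203 -0.366]
(array([ 0.57168597, -0.07371201,  0.13862273]), array([0.0318385 , 0.03421014, 0.99890739]))
([0.718, -0.249, 0.044], [-0.157, 0.306, -0.0])
```

View pics/w19.png

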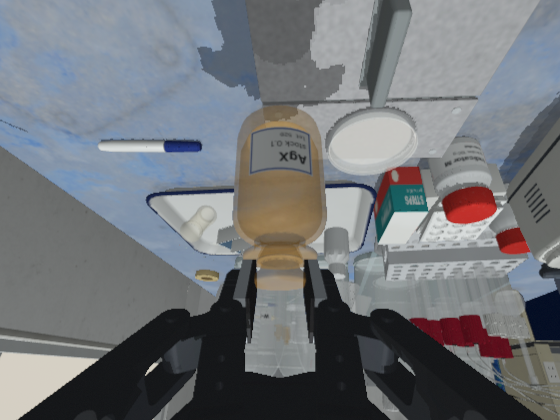

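View pics/s19z.png

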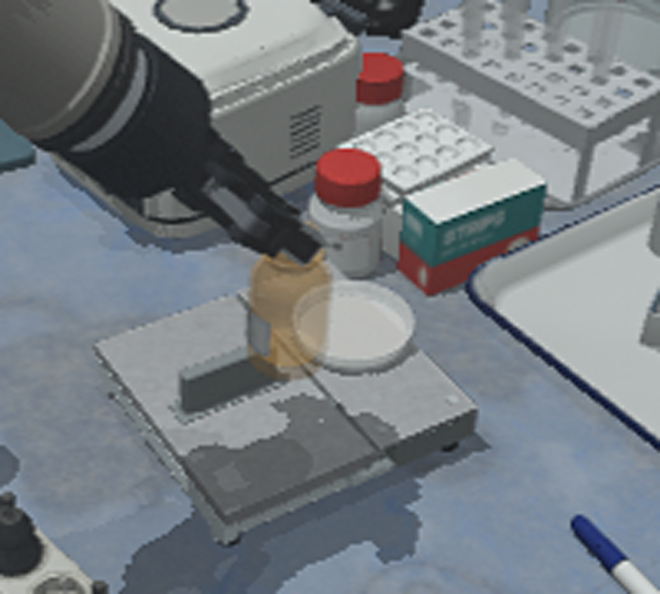

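>>> apply_moves([
  [[0,0,0],[0,0,0],-0.8],
  [[0,0,0],[0,0,0],-0.8],
  [[0,0,0],[0,0,0],-0.8],
  [[0,0,0],[0,0,0],-0.8],
])

```text
t: 27.78
eef_pos: [0.5328, -0.0634, 0.2775]
tool_rot: [0.288, 0.697, 0.615, 0.231]
contact_force: [-0.3, -0.2, -1.1]
gripper_width: 0.284
```

```bash
python3 - <<'E'
from bp import *
o=get_obs();print(o['t'],o['eef_pos'],np.round(o['q'],3));print(bpose(o))
print(rel(o,*btgt(BC[:2],.134,-.1)))
E
```

```text
27.775 [ 0.53277734 -0.06338806  0.2775405 ] [ 0.128  0.113 -0.219  2.335  1.794  0.202 -0.356]
(array([ 0.57172313, -0.07371833,  0.13778328]), array([0.03446082, 0.03393621, 0.99882971]))
([0.716, -0.241, 0.012], [-0.172, 0.307, -0.001])
```

```bash
python3 - <<'E'
from bp import *
o=get_obs()
for y in (-.25,-.35,-.45):
    T=btgt(BC[:2],.134,y);print(y,T[0],rel(o,*T))
E
```

```text
-0.25 [ 0.53216691 -0.03870871  0.27260213] ([0.98, -0.23, 0.011], [-0.16, -0.292, 0.616])
-0.35 [ 0.5334259  -0.03448391  0.27260213] ([1.155, -0.207, 0.025], [-0.151, -0.691, 1.027])
-0.45 [ 0.53510037 -0.03040591  0.27260213] ([1.325, -0.171, 0.051], [-0.143, -1.091, 1.437])
```

>>> apply_moves([
  [[0.3,-0.05,0],[-0.04,-0.2,0.3],-0.8],
  [[0.6,-0.1,0],[-0.08,-0.4,0.6],-0.8],
  [[0.9,-0.15,0],[-0.12,-0.55,0.8],-0.8],
  [[1.15,-0.2,0.02],[-0.15,-0.69,1.03],-0.8],
  [[1.15,-0.2,0.02],[-0.15,-0.69,1.03],-0.8],
  [[1.15,-0.2,0.02],[-0.15,-0.69,1.03],-0.8],
  [[1.15,-0.2,0.02],[-0.15,-0.69,1.03],-0.8],
])

```text
t: 28.65
eef_pos: [0.5333, -0.0352, 0.2728]
tool_rot: [0.312, 0.758, 0.528, 0.221]
contact_force: [0.4, 0.9, -0.9]
gripper_width: 0.287
```

```bash
python3 - <<'E'
from bp import *
o=get_obs();print(o['t'],o['eef_pos'],np.round(o['q'],3));print(bpose(o))
print(rel(o,*btgt(BC[:2],.134,-.35)))
E
```

```text
28.65 [ 0.53330257 -0.03519002  0.27276386] [ 0.028  0.141 -0.287  2.335  1.632  0.443 -0.5  ]
(array([ 0.57484274, -0.04985783,  0.13414625]), array([ 2.37295629e-04, -3.81852938e-04,  9.99999899e-01]))
([0.028, -0.008, 0.001], [-0.002, 0.002, -0.004])
```

```bash
python3 - <<'E'
from bp import *
prof=[(0,.024),(.003,.026),(.058,.026),(.066,.021),(.072,.018),(.077,.0125),(.077,.015),(.097,.015)]
def draw(c,o,p,ax,k,r0,c0,img):
    n=np.cross(ax,[0,0,1.]) if abs(ax[2])<.9 else np.cross(ax,[1.,0,0]);n/=np.linalg.norm(n);n2=np.cross(ax,n);t=np.linspace(0,2*np.pi,40)
    for s,r in prof:
        q=np.array([proj(c,p+ax*s+r*(np.cos(a)*n+np.sin(a)*n2),o)[::-1] for a in t]);q=(q+.5-[c0,r0])*k
        cv2.polylines(img,[q.astype(np.int32)],True,(0,0,255),1)
o=get_obs();p,ax=bpose(o)
for n,(r0,r1,c0,c1),k in [('scene',(130,230,270,370),6),('top',(140,240,240,340),6),('wrist',(60,330,180,380),2.2)]:
    o,c=snap(n,n+'20.png');b=cv2.resize(c['color'][r0:r1,c0:c1,::-1].copy(),None,fx=k,fy=k,interpolation=cv2.INTER_CUBIC)
    draw(c,o if n=='wrist' else None,p,ax,k,r0,c0,b);cv2.imwrite('pics/%s20z.png'%n,b)
E
```

```text
(no output)
```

View pics/scene20z.png

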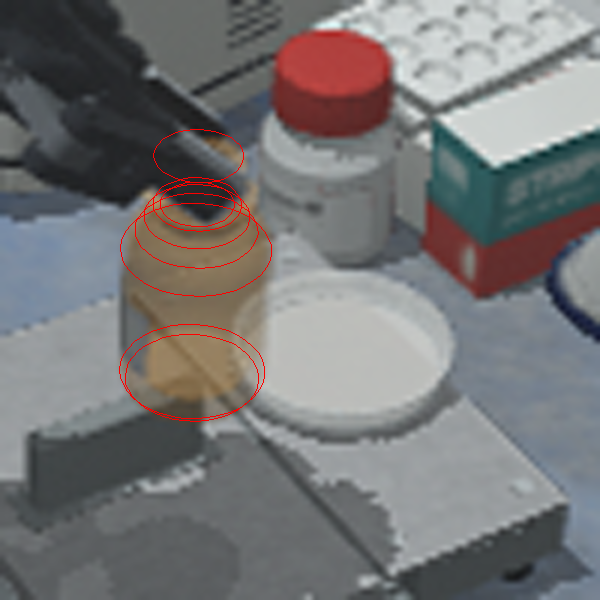

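View pics/wrist20z.png

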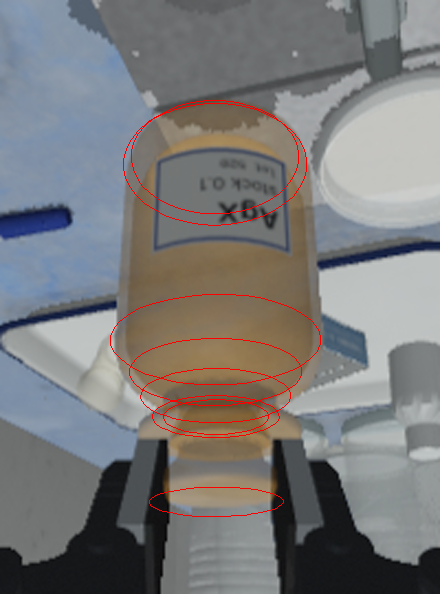

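```bash
cat > fit2.py <<'E'
from bp import *
from scipy.optimize import minimize
prof=[(0,.024),(.003,.026),(.058,.026),(.066,.021),(.070,.0185),(.074,.0185)]
def mk(c,he,p0,ax,kk=3):
    K=np.array(c['mtx']);n=np.cross(ax,[1.,0,0]);n/=np.linalg.norm(n);n2=np.cross(ax,n);t=np.linspace(0,2*np.pi,40)
    m=np.zeros((420*kk,560*kk),np.uint8);rings=[]
    for s,r in prof:
        P=p0+ax*s+r*(np.cos(t)[:,None]*n+np.sin(t)[:,None]*n2);q=(P-he[:3,3])@he[:3,:3]
        rings.append(np.c_[K[0,0]*q[:,0]/-q[:,2]+K[0,2],K[1,1]*-q[:,1]/-q[:,2]+K[1,2]])
    for a,b in zip(rings[:-1],rings[1:]):
        cv2.fillConvexPoly(m,cv2.convexHull(np.round((np.vstack([a,b])+.5)*kk).astype(np.int32)),1)
    return cv2.resize(m.astype(np.float32),(560,420),interpolation=cv2.INTER_AREA)
def run(c,m,rows):
    he=np.array(c['hand_eye']);ax0=Rtb.as_matrix()[:,2]
    def par(x): 
        R2=R.from_rotvec([x[2],0,x[3]]);return ptb+[x[4],x[0],x[1]],R2.apply(ax0)
    f=lambda x:np.abs(mk(c,he,*par(x))-m)[:rows].sum()
    x0=np.zeros(5);sim=[x0]+[x0+d for d in np.diag([.004,.004,.06,.03,.002])]
    r=minimize(f,x0,method='Nelder-Mead',options=dict(initial_simplex=sim,maxiter=400,xatol=1e-4));return r,f(x0),par
E
python3 - <<'E'
from fit2 import *
c=read_camera('wrist');s=silhouettes('wrist','bottle');print([(x['conf'],x['mask'].sum()) for x in s])
m=s[0]['mask'];a=c['color'][:,:,::-1].copy()
cs,_=cv2.findContours(m.astype(np.uint8),0,1);cv2.drawContours(a,cs,-1,(0,0,255),1)
r,f0,par=run(c,m,238);print(np.round(r.x,4),r.fun,f0)
cs,_=cv2.findContours((mk(c,np.array(c['hand_eye']),*par(r.x))>.5).astype(np.uint8),0,1);cv2.drawContours(a,cs,-1,(0,255,0),1)
cv2.imwrite('pics/w21.png',cv2.resize(a[80:320,170:390],None,fx=2.4,fy=2.4))
E
```

```text
[(0.86, np.int64(14048))]
[ 0.0006 -0.0007 -0.0066  0.0058  0.0009] 278.8888854980469 432.1111
```

View pics/w21.png

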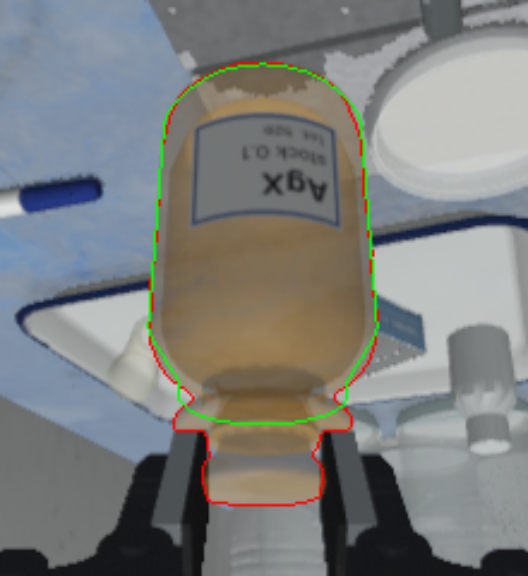

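The fit confirms the bottle hasn't shifted in the grip (under 1 mm, under 0.5°). I'll lower it.

```bash
python3 - <<'E'
from bp import *
o=get_obs()
for z in (.07,.05,.046): print(rel(o,*btgt(BC[:2],z,-.35)))
E
```

```text
([-0.003, -1.815, 1.815], [-0.002, -0.0, -0.003])
([-0.008, -2.38, 2.381], [-0.002, -0.0, -0.003])
([-0.009, -2.493, 2.494], [-0.002, -0.0, -0.003])
```

>>> apply_moves([
  [[0,-0.3,0.3],[0,0,0],-0.8],
  [[0,-0.8,0.8],[0,0,0],-0.8],
  [[0,-1.3,1.3],[0,0,0],-0.8],
  [[0,-1.8,1.8],[0,0,0],-0.8],
  [[0,-2.1,2.1],[0,0,0],-0.8],
  [[0,-2.3,2.3],[0,0,0],-0.8],
  [[0,-2.38,2.38],[0,0,0],-0.8],
  [[0,-2.38,2.38],[0,0,0],-0.8],
  [[0,-2.38,2.38],[0,0,0],-0.8],
])

```text
t: 30.02
eef_pos: [0.5337, -0.0341, 0.189]
tool_rot: [0.312, 0.758, 0.528, 0.222]
contact_force: [-0.4, -0.7, -0.4]
gripper_width: 0.286
```

```bash
python3 - <<'E'
from bp import *
o=get_obs();print(o['t'],o['eef_pos'],np.round(o['q'],3),o['contact_force']);print(bpose(o))
for z in (.046,.0445,.043): print(rel(o,*btgt(BC[:2],z,-.35)))
E
```

```text
30.025 [ 0.53369153 -0.03405505  0.18903183] [ 0.063  0.337 -0.346  2.389  2.05   0.574 -0.94 ] [-0.35789938 -0.65532897 -0.42312024]
(array([ 0.57535765, -0.04867588,  0.05044707]), array([-6.09709123e-04, -5.46302153e-04,  9.99999665e-01]))
([-0.021, -0.128, 0.122], [0.002, -0.002, -0.003])
([-0.021, -0.171, 0.165], [0.002, -0.002, -0.003])
([-0.022, -0.213, 0.207], [0.002, -0.002, -0.003])
```

>>> apply_moves([
  [[0,-0.07,0.07],[0,0,0],-0.8],
  [[0,-0.13,0.13],[0,0,0],-0.8],
  [[0,-0.15,0.15],[0,0,0],-0.8],
  [[0,-0.15,0.15],[0,0,0],-0.8],
])

```text
t: 30.52
eef_pos: [0.5349, -0.0341, 0.1849]
tool_rot: [0.314, 0.757, 0.528, 0.223]
contact_force: [-1.9, -0.1, 8.5]
gripper_width: 0.286
```

```bash
python3 - <<'E'
from bp import *
o=get_obs();print(o['t'],np.round(o['q'],3),o['contact_force'],o['torque']);print(bpose(o))
E
```

```text
30.525 [ 0.067  0.351 -0.352  2.39   2.07   0.588 -0.959] [-1.9004956  -0.14835871  8.48112607] [-0.18117192 -0.13660133 -0.0915179 ]
(array([ 0.57713022, -0.04895711,  0.04652656]), array([-4.51220314e-03,  8.33153905e-04,  9.99989473e-01]))
```

The bottle touches the board (8.5 N, tilt 0.3°). I'll ease off and open, then look before withdrawing.

>>> apply_moves([
  [[0,0.02,-0.02],[0,0,0],-0.8],
  [[0,0.02,-0.02],[0,0,0],-0.4],
  [[0,0.02,-0.02],[0,0,0],-0.3],
  [[0,0.02,-0.02],[0,0,0],-0.2],
  [[0,0.02,-0.02],[0,0,0],-0.1],
  [[0,0.02,-0.02],[0,0,0],0],
  [[0,0.02,-0.02],[0,0,0],0.2],
  [[0,0.02,-0.02],[0,0,0],0.2],
])

```text
t: 31.52
eef_pos: [0.5334, -0.0341, 0.1839]
tool_rot: [0.312, 0.758, 0.528, 0.221]
contact_force: [-0.3, -0.4, 0.0]
gripper_width: 0.602
```

```bash
python3 - <<'E'
from bp import *
o,c=snap('wrist','w22.png');print(o['t'],o['gripper_width'],o['contact_force'])
o,c=snap('scene','s22.png');a=c['color'][:,:,::-1];cv2.imwrite('pics/s22z.png',cv2.resize(a[120:270,230:400],None,fx=4,fy=4,interpolation=cv2.INTER_CUBIC))
E
```

```text
31.525 0.6017540536123892 [-0.26772427 -0.38551388  0.01183344]
```

View pics/w22.png

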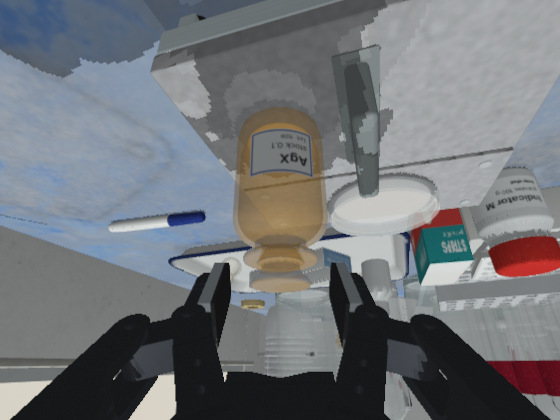

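View pics/s22z.png

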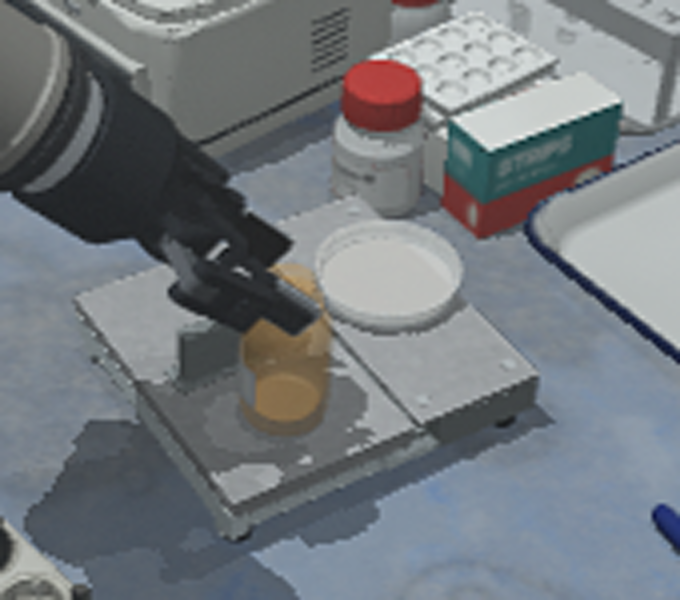

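The bottle stands on its own beside the rib. I'll withdraw straight up along the path I came down.

>>> apply_moves([
  [[0,0.2,-0.2],[0,0,0],0.2],
  [[0,0.5,-0.5],[0,0,0],0.2],
  [[0,1,-1],[0,0,0],0.2],
  [[0,1.6,-1.6],[0,0,0],0.2],
  [[0,2.2,-2.2],[0,0,0],0.2],
  [[0,2.8,-2.8],[0,0,0],0.2],
  [[0,3.4,-3.4],[0,0,0],0.2],
  [[0,3.6,-3.6],[0,0,0],0.2],
  [[0,3.6,-3.6],[0,0,0],0.2],
  [[0,3.6,-3.6],[0,0,0],0.2],
])

```text
t: 32.88
eef_pos: [0.533, -0.0348, 0.311]
tool_rot: [0.312, 0.758, 0.528, 0.221]
contact_force: [-0.3, 0.5, 0.3]
gripper_width: 0.598
```

```bash
python3 - <<'E'
from bp import *
o,c=snap('wrist','w23.png');print(o['t'],o['eef_pos'],o['contact_force'])
o,c=snap('top','t23.png');a=c['color'][:,:,::-1]
print('petri etc', [(q,[(np.round(x['pixel']).tolist(),round(x['conf'],2)) for x in look_for('top',q)[:1]]) for q in ['petri','beaker','poly_bottle','jar','marker','bottle']])
o,c=snap('scene','s23.png');a=c['color'][:,:,::-1].copy()
print('scene', [(q,[(np.round(x['pixel']).tolist(),round(x['conf'],2)) for x in look_for('scene',q)[:1]]) for q in ['petri','beaker','poly_bottle','jar','marker','bottle']])
r0,c0,k=130,235,4.5;b=cv2.resize(a[130:260,235:390],None,fx=k,fy=k,interpolation=cv2.INTER_CUBIC)
p=np.array([.577,-.049,.044]);t=np.linspace(0,2*np.pi,40)
for s,r in [(.002,.026),(.058,.026),(.077,.015),(.097,.015)]:
    q=np.array([proj(c,p+[r*np.cos(u),r*np.sin(u),s])[::-1] for u in t]);cv2.polylines(b,[((q+.5-[c0,r0])*k).astype(np.int32)],True,(0,0,255),1)
cv2.imwrite('pics/s23z.png',b)
E
```

```text
32.875 [ 0.53304089 -0.034811    0.31103394] [-0.25204086  0.5472463   0.30039222]
petri etc [('petri', []), ('beaker', []), ('poly_bottle', [([291.0, 206.0], 0.71)]), ('jar', [([123.0, 222.0], 0.85)]), ('marker', [([145.0, 378.0], 0.5)]), ('bottle', [([189.0, 292.0], 0.45)])]
scene [('petri', [([216.0, 282.0], 0.22)]), ('beaker', [([221.0, 206.0], 0.78)]), ('poly_bottle', [([205.0, 169.0], 0.93)]), ('jar', [([155.0, 324.0], 0.61)]), ('marker', [([272.0, 416.0], 0.79)]), ('bottle', [([208.0, 304.0], 0.93)])]
```

View pics/s23z.png

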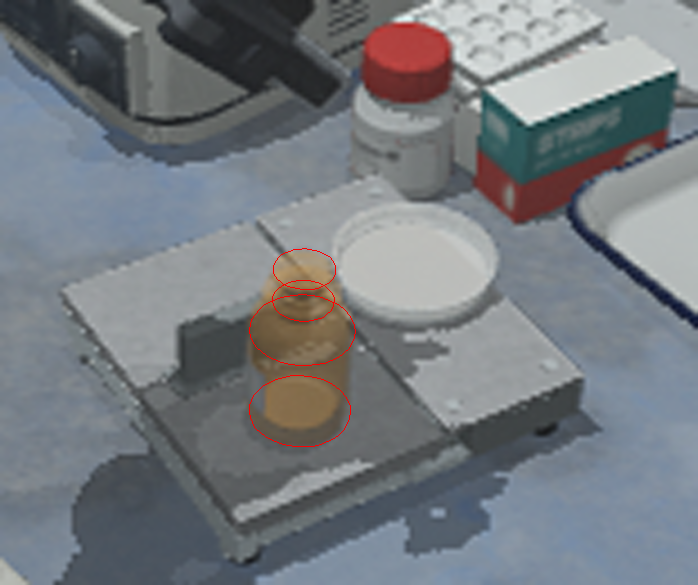

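View pics/w23.png

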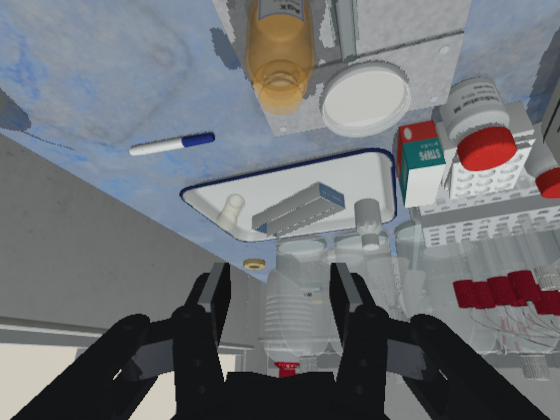

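The bottle stands upright at its predicted place, the board is flush, everything else is where it was, and the gripper is clear. Handing in.

```bash
python3 -c "
from station import *
print(hand_in())"
```

```text
the job is handed in; nothing more can be done
None
```

I refitted the front board and stood the brown bottle upright on it, then handed in with the clock at about 33 s. No verdict was reported.

**Board:** I gripped it by the rib and entered the tongue at about 19° until it touched the lip lightly. That contact also corrected my stand position by about 1 mm. I then backed off to the 4 mm start gap and turned the board down slowly about the tongue's root. My last readings showed:
- an angle of about 0.0°
- the root 38.0 mm high and about 3 mm in front of the lip, which puts the tongue about 7 mm under it
- firm support when pressed with 13 N

The pictures showed the board flush, with its ends lined up.

**Bottle:** The first two grips went wrong: the pads caught the bottle's shoulder, then its neck ring. I reopened each time, and the bottle hardly moved. The third grip held the stopper. The arm then stopped just short of the first upright pose, near a joint limit, so I turned the approach sideways. I set the bottle down at about x=0, y=-50 mm on the board. After release it matched the outline of an upright bottle in the scene camera.

**Last checks:**
- **Gripper:** clear of everything, with no contact force.
- **Poly bottle, jar and marker:** within about 3 pixels of their first positions in both the top and scene views.
- **Beaker:** checked only in the scene view, because the detector missed it in the top view. It was within about 2 pixels there.
- **Dish:** the detector missed it in the top view, and in the scene view gave only a weak match that was clearly wrong. By eye, in both the scene and wrist pictures, it lay unmoved.

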